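# Sort handed clock brackets into their sample trays and close the keepers

### The job

Sort the loose left-hand and right-hand clock brackets: each must end lying flat, pillar up, on the floor of the tray whose fixed sample bracket has the same hand, including any bracket that already lies in the wrong tray; swing the keeper bars aside first where they are in the way. When every bracket is in its proper tray, swing the keeper bar of each tray fully across its tray, as far as it will go. Leave the loupe and the other things on the bench where they are.

Things in the scene. Friction and masses are not known exactly. Their poses are not given: they have to be found in the camera images.
- left_1: Left-hand brass bracket, loose, 160 g: L-shaped plate 8 mm thick with a 16 x 16 mm pillar, 38 mm tall over all. Long arm 80 x 26 mm, x = -40 to 40; foot 24 mm wide at its +x end, out to y = +33 mm. From above, footed end away from you, the foot points left. Origin under the pillar, z up it, faces square to x, y. Starts pillar up, any yaw, on the pad or a tray floor (4 mm up). None if absent.
- left_2: Left-hand brass bracket, loose, 160 g: L-shaped plate 8 mm thick with a 16 x 16 mm pillar, 38 mm tall over all. Long arm 80 x 26 mm, x = -40 to 40; foot 24 mm wide at its +x end, out to y = +33 mm. From above, footed end away from you, the foot points left. Origin under the pillar, z up it, faces square to x, y. Starts pillar up, any yaw, on the pad or a tray floor (4 mm up). None if absent.
- left_3: Left-hand brass bracket, loose, 160 g: L-shaped plate 8 mm thick with a 16 x 16 mm pillar, 38 mm tall over all. Long arm 80 x 26 mm, x = -40 to 40; foot 24 mm wide at its +x end, out to y = +33 mm. From above, footed end away from you, the foot points left. Origin under the pillar, z up it, faces square to x, y. Starts pillar up, any yaw, on the pad or a tray floor (4 mm up). None if absent.
- left_4: Left-hand brass bracket, loose, 160 g: L-shaped plate 8 mm thick with a 16 x 16 mm pillar, 38 mm tall over all. Long arm 80 x 26 mm, x = -40 to 40; foot 24 mm wide at its +x end, out to y = +33 mm. From above, footed end away from you, the foot points left. Origin under the pillar, z up it, faces square to x, y. Starts pillar up, any yaw, on the pad or a tray floor (4 mm up). None if absent.
- right_1: Right-hand brass bracket, loose, 160 g: L-shaped plate 8 mm thick with a 16 x 16 mm pillar, 38 mm tall over all. Long arm 80 x 26 mm, x = -40 to 40; foot 24 mm wide at its +x end, out to y = -33 mm. From above, footed end away from you, the foot points right. Origin under the pillar, z up it, faces square to x, y. Starts pillar up, any yaw, on the pad or a tray floor (4 mm up). None if absent.
- right_2: Right-hand brass bracket, loose, 160 g: L-shaped plate 8 mm thick with a 16 x 16 mm pillar, 38 mm tall over all. Long arm 80 x 26 mm, x = -40 to 40; foot 24 mm wide at its +x end, out to y = -33 mm. From above, footed end away from you, the foot points right. Origin under the pillar, z up it, faces square to x, y. Starts pillar up, any yaw, on the pad or a tray floor (4 mm up). None if absent.
- right_3: Right-hand brass bracket, loose, 160 g: L-shaped plate 8 mm thick with a 16 x 16 mm pillar, 38 mm tall over all. Long arm 80 x 26 mm, x = -40 to 40; foot 24 mm wide at its +x end, out to y = -33 mm. From above, footed end away from you, the foot points right. Origin under the pillar, z up it, faces square to x, y. Starts pillar up, any yaw, on the pad or a tray floor (4 mm up). None if absent.
- sample_left: The fixed sample: a left-hand bracket, same shape as the loose left-hand ones, fastened to the ledge at the far end of one of the two trays; it marks that tray as the left-hand tray (this changes from start to start). Origin under its pillar, 10 mm above the bench; never to be moved.
- sample_right: The fixed sample: a right-hand bracket, same shape as the loose right-hand ones, fastened to the ledge at the far end of one of the two trays; it marks that tray as the right-hand tray (this changes from start to start). Origin under its pillar, 10 mm above the bench; never to be moved.
- tray_1: Fixed wooden tray on the robot's left. Origin: centre of underside; x away from robot, y to its left (yaw within 0.08 rad). Inside 270 (x) by 160 mm (y); floor 4 mm up, rim 20 mm up. A ledge 10 mm high at its +x end (x = 139 to 239) carries the fixed sample and, at x = 152, y = 0, the 18 mm pivot post of the keeper, 62 mm tall.
- ledge_1 (a point): Point on top of the ledge of tray_1, at tray x = 195, y = 0, z = 10 mm, under the pillar of the sample that stands there.
- keeper_1 (a joint): Steel keeper bar of tray_1, turning level about tray x = 152, y = 0 mm. 0 = open, along tray -y (mid bench); grows as it swings towards the robot to the stop at 1.57, lying along -x over the tray's middle line. From -0.3; stays where left (0.08 N m friction). Bar 14 mm wide, z 52 to 60 mm, above the pillars (42 mm); knob 140 mm from the pivot.
- keeper_1_knob (a point): Middle of the black round upright knob (20 mm thick, 20 mm tall, 60 to 80 mm above the bench) at the free end of the keeper bar of tray_1: pinch it or push it sideways.
- tray_2: Fixed wooden tray on the robot's right. Origin: centre of underside; x away from robot, y to its left (yaw within 0.08 rad). Inside 270 (x) by 160 mm (y); floor 4 mm up, rim 20 mm up. A ledge 10 mm high at its +x end (x = 139 to 239) carries the fixed sample and, at x = 152, y = 0, the 18 mm pivot post of the keeper, 62 mm tall.
- ledge_2 (a point): Point on top of the ledge of tray_2, at tray x = 195, y = 0, z = 10 mm, under the pillar of the sample that stands there.
- keeper_2 (a joint): Steel keeper bar of tray_2, turning level about tray x = 152, y = 0 mm. 0 = open, along tray +y (mid bench); grows as it swings towards the robot to the stop at 1.57, lying along -x over the tray's middle line. From -0.3; stays where left (0.08 N m friction). Bar 14 mm wide, z 52 to 60 mm, above the pillars (42 mm); knob 140 mm from the pivot.
- keeper_2_knob (a point): Middle of the black round upright knob (20 mm thick, 20 mm tall, 60 to 80 mm above the bench) at the free end of the keeper bar of tray_2: pinch it or push it sideways.
- loupe: Black eye loupe, 42 mm across at the foot, 40 mm tall, standing among the brackets on the pad. A bystander; origin at the centre of its underside.
- wood_cup: Open turned wooden cup, 52 mm across, 55 mm tall, behind the pad. A bystander; origin at the centre of its underside.
- screwdriver: Screwdriver 150 mm long lying behind the pad. A bystander; origin on its underside, near mid-length.
- oil_jar: Amber glass jar with black cap, 44 mm across, 70 mm tall, behind the pad. A bystander; origin at the centre of its underside.
- case_cushion: Black round rubber cushion, 130 mm across, 34 mm tall, at the right of the bench. A bystander; origin at the centre of its underside.
Mind the look-alikes: they are no part of the job. What is shaped like the left_4 but purple or turquoise is not meant.

How it is judged:
By the outcome, as a careful person would: the job done as asked, in the order asked, and still so for the second after the job is handed in, with the robot touching nothing.
Of left_1, left_2, left_3, left_4, right_1, right_2, right_3 only 5 to 7 are there at a start; the rules pass over those that are not, and their reading is None.
At some moment in a run one of left_1, left_2, left_3, left_4, right_1, right_2, right_3 may be knocked a few centimetres aside while the robot is not near it.
It also fails if it takes over 210 s, if anything falls off the work surface, if the arm or the gripper's body presses on something with over 40 N, if the wrist force passes 120 N, or if a joint passes its speed limit or range.

### The arm

A 6-joint arm with a two-finger parallel gripper is mounted at the origin on the work surface. World frame = base frame: x ahead of the robot, y to its left, z up, the work surface at z = 0. Lengths are in mm, angles in degrees, forces in N, time in s.
With the tool pointing down it reaches from about 425 to 925 mm from the base axis. Payload 12.5 kg.
Tool frame: the origin (TCP) lies at the very end of the fingers, on their centre line; the grasp point (between the pads) lies 19 mm behind it; z points along the fingers, y is the line along which they close (so a half turn about z gives the same grasp; the last joint's range is limited). The gripper opens to 85 mm and grips with 20 to 120 N. Pads are 22 mm wide; open, the fingers measure 114 mm over their backs; the gripper's body (76 mm by 85 mm) begins 54 mm behind the grasp point. The pads swing forward as they close: fully open they stand 13 mm farther back than shut.
Start: joints at [-74.633, 28.126, 89.318, -0, 62.55, -6.05], TCP at [228.246, -581.85, 231.327] pointing down, gripper open.
Joint ranges: [-177.58, 177.58], [-47.91, 125.51], [2.72, 160], [-65.01, 245.01], [3.68, 167.84], [-153.87, 153.87]. Speed limits (degrees/s): [127.2, 127.2, 159.86, 180, 180, 180].

### API

Orientations are given as [roll, pitch, yaw] about the fixed x, y, z axes, in that order (R = Rz(yaw) Ry(pitch) Rx(roll)).
In Python, from station import sensors, read_camera, camera_model, close_job gives the robot as it stands.
- The arm moves only by the tool carry_out, never from a script. Its argument "moves" is one flat list of numbers, 7 for each row, row after row: the turn, a rotation vector about the tool's x, y, z in rad, then the shift along the tool's x, y, z in m, then the gripper command: -1 is fully open, 1 is shut, values between are in proportion. A call has 1 to 20 rows; each row shifts and turns the commanded pose from where the row before left it, along the tool's axes as they then stand; what a row does not reach is not made up. A row lasts 1/12 s, in which the tool goes at most 41.7 mm and 7.16 degrees, less where a joint would pass 70% of its speed; a pose out of reach is approached as far as the arm can. A call with a gripper value outside its range is refused whole. The fingers move at their own pace and stop on an object; the grip force is fixed at half the most. Time passes only in rows, so rows that do not move let the fingers close. It gives the time, the measured TCP pose, the force, the opening and the grip force at its end, in the units of the state.
- sensors.get_obs(): the state, without advancing time (a new reading comes with each control period).
- read_camera(name): name is "scene" or "side" or "wrist"; returns (picture, depth): 400x640x3 uint8, red, green, blue; 400x640 float32, mm along the optical axis (not along the pixel's ray), 0 where there is no reading.
- camera_model(name): a dict with "intrinsics" (3x3 intrinsics, pixels), "pose" (4x4, takes a point from camera to world coordinates). Camera axes: x right, y up, looking along -z (the intrinsics and any distortion apply to the point x, -y, -z); pixel columns grow to the right and rows downward; lengths in mm; the calibration is good to about 2 mm. A picture is of the moment at which its call begins: read the wrist's pose just before it. camera_model takes no time and is no camera call; for the wrist camera it gives the pose at the moment of the call.
- close_job(): hands the job in; it is judged then, once.
The state is a dict: "time_s": time; "qpos": joint angles; "qd": joint speeds; "joint_efforts": joint torques, N m; "tcp_pos": TCP position; "eef_rot": TCP orientation; "wrist_force": force on the tool from outside, world axes, zero at the start; "torque": the same for the moment, N m; "width": finger opening in mm; "gripper_force": force on a finger pad.
Only numpy, scipy, OpenCV 4.12 (cv2) and the standard library are available. Lean on these libraries where they do the work, as an engineer would, in place of code of your own. Each camera call takes 0.05 s, during which the arm holds its last target. There are 200 camera calls.

## Working session

There is one attempt and no reset: what is moved stays moved. The work goes in short steps, Python scripts to look and compute and a tool call to move; the robot and the scene stay as the last step left them, time stands still between calls to the robot, and variables do not carry over. Pictures are saved under pics/ and viewed, at most 14 in all, crops included, and the job is handed in when it is done.

Besides the shell and the picture viewer there is one more tool, called after "Call:" as a command line: name --argument value ..., lists and objects as JSON in quotes. carry_out: Moves the arm, as the interface text tells. Its arguments: {"type":"object","properties":{"moves":{"type":"array","items":{"type":"number"}}},"required":["moves"]}

```bash
mkdir -p pics
python3 - <<'E'
from station import *
import cv2,numpy as np
for n in ["scene","side"]:
    p,d=read_camera(n); m=camera_model(n); np.savez(f"{n}0.npz",p=p,d=d,K=m["intrinsics"],T=m["pose"])
    cv2.imwrite(f"pics/{n}0.png",p[:,:,::-1]); print(n,m)
o=sensors.get_obs();print(o["tcp_pos"],o["eef_rot"],o["time_s"],o["width"])
E
```

```text
scene {'intrinsics': array([[382.63323431,   0.        , 319.2849178 ],
       [  0.        , 382.63323431, 198.67832604],
       [  0.        ,   0.        ,   1.        ]]), 'pose': array([[-2.06639827e-01, -7.20195784e-01,  6.62282428e-01,
         1.19279318e+03],
       [ 9.78249277e-01, -1.64613722e-01,  1.26216775e-01,
         3.22310329e+01],
       [ 1.81199862e-02,  6.73958719e-01,  7.38546756e-01,
         8.13874159e+02],
       [ 0.00000000e+00,  0.00000000e+00,  0.00000000e+00,
         1.00000000e+00]])}
side {'intrinsics': array([[480.42395661,   0.        , 319.38058611],
       [  0.        , 480.42395661, 204.94275264],
       [  0.        ,   0.        ,   1.        ]]), 'pose': array([[ 7.98788787e-01,  3.28790193e-01, -5.03818899e-01,
        -2.39666901e+02],
       [-6.01558281e-01,  4.47657516e-01, -6.61611958e-01,
        -1.09731659e+03],
       [ 8.00679351e-03,  8.31564644e-01,  5.55370267e-01,
         9.10858480e+02],
       [ 0.00000000e+00,  0.00000000e+00,  0.00000000e+00,
         1.00000000e+00]])}
[ 228.18010143 -581.65833261  230.79454729] [-1.79944628e+02 -6.20783162e-03  2.14178427e+01] 0.1 85.18825319666402
```

View pics/scene0.png

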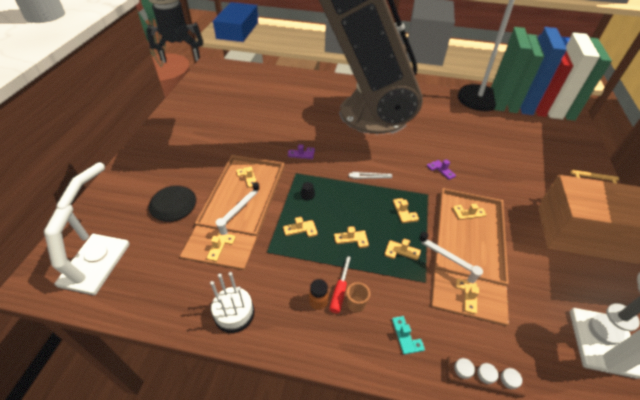

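View pics/side0.png

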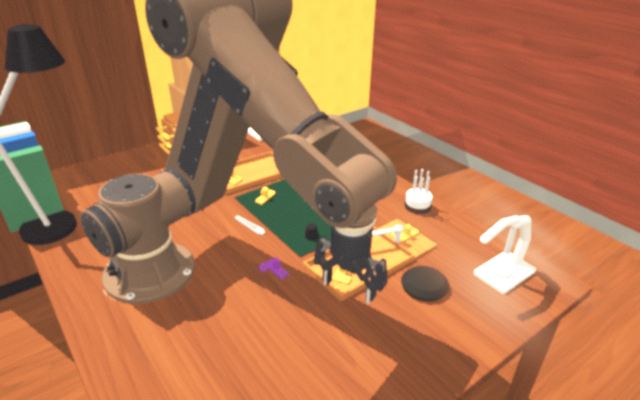

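```bash
cat > h.py <<'E'
import cv2,numpy as np
from station import *
def pts(d,K,T):
    v,u=np.mgrid[:d.shape[0],:d.shape[1]]
    P=np.stack([(u-K[0,2])/K[0,0]*d,-(v-K[1,2])/K[1,1]*d,-d],-1)
    return P@T[:3,:3].T+T[:3,3]
def ortho(p,K,T,x1,y1,w,h,s,z):
    # px (u,v) -> world y=y1-u/s, x=x1-v/s
    u,v=np.meshgrid(np.arange(w),np.arange(h))
    W=np.stack([x1-v/s,y1-u/s,np.full(u.shape,float(z))],-1)
    C=(W-T[:3,3])@T[:3,:3]
    mx=K[0,0]*C[...,0]/-C[...,2]+K[0,2]; my=-K[1,1]*C[...,1]/-C[...,2]+K[1,2]
    return cv2.remap(p,mx.astype(np.float32),my.astype(np.float32),cv2.INTER_CUBIC)
E
python3 - <<'E'
from h import *
f=np.load("scene0.npz")
im=ortho(f["p"],f["K"],f["T"],880,400,800,520,1,8)
for k in range(0,800,100): cv2.putText(im,str(400-k),(k,10),0,.35,(255,255,255)); cv2.line(im,(k,0),(k,519),(90,90,90),1)
for x in range(400,880,100): cv2.putText(im,str(x),(0,880-x),0,.35,(255,255,255)); cv2.line(im,(0,880-x),(799,880-x),(90,90,90),1)
cv2.imwrite("pics/ortho0.png",im[:,:,::-1])
P=pts(f["d"],f["K"],f["T"])
for u,v in [(371,180),(360,225),(255,235),(300,231),(340,240),(460,212),(478,272),(222,225)]: print(u,v,P[v,u].round(0),f["d"][v,u])
E
```

```text
371 180 [349.  30.  -4.] 1162.9277
360 225 [536.  21.   3.] 1035.0117
255 235 [ 635. -242.   10.] 998.29834
300 231 [ 596. -131.   10.] 1008.9354
340 240 [603. -23.  12.] 989.5724
460 212 [435. 287.  11.] 1062.737
478 272 [658. 305.  60.] 876.72253
222 225 [ 660. -314.   63.] 951.112
```

View pics/ortho0.png

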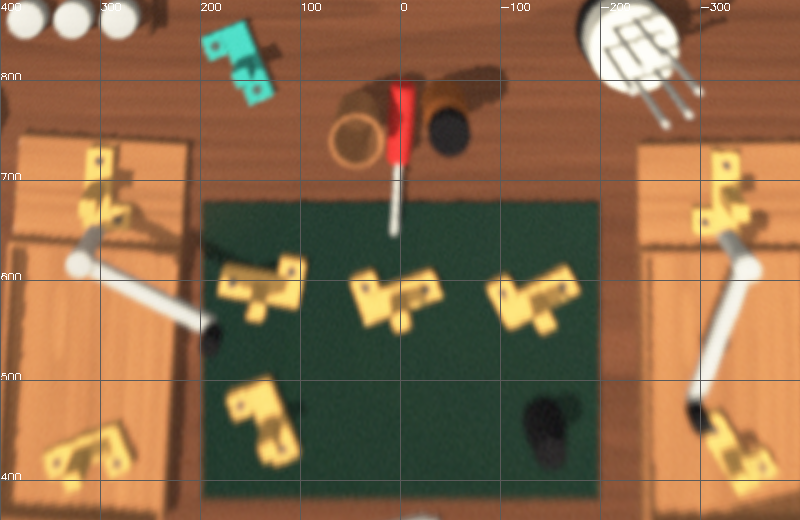

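```bash
cat >> h.py <<'E'
from scipy.optimize import minimize
def box(a,b,c,d,e,f): return np.array([[x,y,z] for x in(a,b) for y in(c,d) for z in(e,f)],float)
def model(hand):
    s=1 if hand=='L' else -1
    return [box(-40,40,-13,13,0,8),box(16,40,min(0,33*s),max(0,33*s),0,8),box(-8,8,-8,8,0,38)]
def proj(W,K,T):
    C=(W-T[:3,3])@T[:3,:3]
    return np.stack([K[0,0]*C[:,0]/-C[:,2]+K[0,2],K[1,1]*C[:,1]/C[:,2]+K[1,2]],-1)
def sil(x,y,yaw,z,hand,K,T,shape,S=4):
    m=np.zeros((shape[0]*S,shape[1]*S),np.uint8); c,s=np.cos(yaw),np.sin(yaw)
    for b in model(hand):
        W=b@np.array([[c,s,0],[-s,c,0],[0,0,1]])+[x,y,z]
        q=cv2.convexHull(((proj(W,K,T)+.5)*S-.5).astype(np.float32))
        cv2.fillPoly(m,[np.round(q*16).astype(np.int32)],1,shift=4)
    return m
def fit(mask,K,T,x,y,z,r=75):
    # mask full image float 0..1; crop about the spot
    c=proj(np.array([[x,y,z+10.]]),K,T)[0].astype(int); u0,v0=max(c[0]-r,0),max(c[1]-r,0)
    M=mask[v0:v0+2*r,u0:u0+2*r]; K2=K.copy();K2[0,2]-=u0;K2[1,2]-=v0
    Mb=cv2.resize(M.astype(np.float32),None,fx=4,fy=4,interpolation=cv2.INTER_LINEAR)>.5
    cost=lambda p,h:1-(lambda m:(m&Mb).sum()/max((m|Mb).sum(),1))(sil(p[0],p[1],p[2],z,h,K2,T,M.shape)>0)
    out=[]
    for h in 'LR':
        g=sorted([(cost((x+dx,y+dy,a),h),x+dx,y+dy,a) for a in np.arange(0,6.28,.3) for dx in(-12,0,12) for dy in(-12,0,12)])[:3]
        b=min((minimize(cost,q[1:],args=(h,),method='Nelder-Mead',options=dict(initial_simplex=[q[1:],np.add(q[1:],(5,0,0)),np.add(q[1:],(0,5,0)),np.add(q[1:],(0,0,.15))],xatol=.05,fatol=1e-4,maxiter=120)) for q in g),key=lambda r:r.fun)
        out.append((round(1-b.fun,3),h,b.x[:2].round(1),round(float(np.degrees(b.x[2]))%360,1)))
    return sorted(out,key=lambda t:-t[0])
E
python3 - <<'E'
from h import *
f=np.load("scene0.npz");p,K,T=f["p"],f["K"],f["T"]
hsv=cv2.cvtColor(p,cv2.COLOR_RGB2HSV)
for u,v in [(300,228),(245,176),(230,190),(247,195),(470,210),(450,230),(222,225),(420,240)]: print((u,v),hsv[v,u])
mask=((hsv[...,0]>16)&(hsv[...,0]<32)&(hsv[...,1]>90)&(hsv[...,2]>110)).astype(np.uint8)
cv2.imwrite("pics/m.png",cv2.resize(np.where(mask[...,None]>0,p[:,:,::-1],p[:,:,::-1]//3)[140:320,170:530],None,fx=2.2,fy=2.2))
n,l,st,cc=cv2.connectedComponentsWithStats(mask)
for nm,x,y,z in [("A",588,140,0),("B",580,5,0),("C",580,-130,0),("D",460,140,0),("E",435,312,4),("F",430,-338,4),("S1",695,300,10),("S2",695,-322,10)]:
    u,v=proj(np.array([[x,y,z+10.]]),K,T)[0].astype(int)
    lab=np.bincount(l[v-15:v+15,u-15:u+15].ravel(),minlength=n);lab[0]=0
    print(nm,(u,v),fit((l==lab.argmax()).astype(float),K,T,x,y,z))
E
```

```text
(300, 228) [ 18 151 210]
(245, 176) [ 16 152 168]
(230, 190) [ 14 149 235]
(247, 195) [ 17  33 242]
(470, 210) [ 17 149 139]
(450, 230) [ 13 150 229]
(222, 225) [ 22  23 209]
(420, 240) [78 61 42]
A (np.int64(403), np.int64(247)) [(np.float64(0.902), 'L', array([589.7, 140.1]), 260.1), (np.float64(0.747), 'R', array([596.3, 139.8]), 280.2)]
B (np.int64(351), np.int64(235)) [(np.float64(0.884), 'R', array([580.5,   1.7]), 111.4), (np.float64(0.739), 'L', array([585.5,   1.9]), 98.0)]
C (np.int64(301), np.int64(226)) [(np.float64(0.886), 'R', array([ 579.7, -138. ]), 118.5), (np.float64(0.744), 'L', array([ 586.2, -135.9]), 97.1)]
D (np.int64(406), np.int64(210)) [(np.float64(0.906), 'L', array([456.4, 128.5]), 22.9), (np.float64(0.745), 'R', array([451.4, 132.8]), 43.3)]
E (np.int64(469), np.int64(212)) [(np.float64(0.886), 'R', array([428.8, 316.8]), 292.0), (np.float64(0.745), 'L', array([428.4, 315.8]), 109.6)]
F (np.int64(245), np.int64(174)) [(np.float64(0.862), 'L', array([ 427.3, -329. ]), 210.4), (np.float64(0.712), 'R', array([ 430.1, -336.8]), 232.0)]
S1 (np.int64(471), np.int64(294)) [(np.float64(0.799), 'L', array([696.7, 300.8]), 175.4), (np.float64(0.712), 'R', array([697.3, 294.1]), 194.3)]
S2 (np.int64(216), np.int64(245)) [(np.float64(0.904), 'R', array([ 690.9, -322.3]), 179.4), (np.float64(0.751), 'L', array([ 692.2, -317.5]), 167.1)]
```

View pics/m.png

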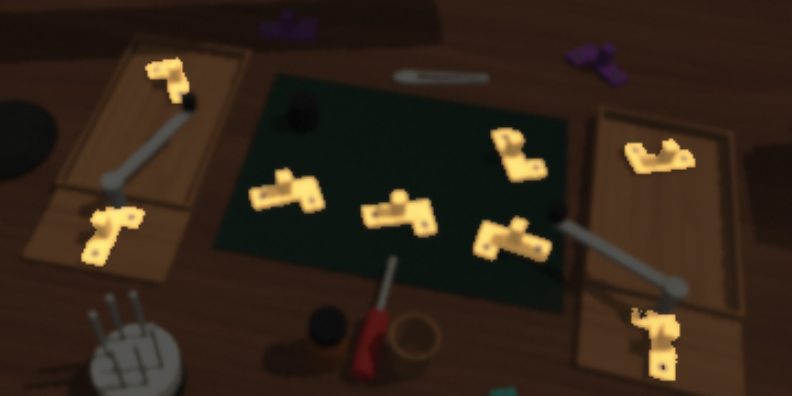

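Loose brackets at scene pixels:
- A (403,247) is left-hand.
- B (351,235) is right-hand.
- C (301,226) is right-hand.
- D (406,210) is left-hand.
- E (469,212) is right-hand and lies in tray_1.
- F (245,174) is left-hand and lies in tray_2.

The samples at (471,294) and (216,245) make tray_1 the left-hand tray and tray_2 the right-hand tray. The purple (300,152), (441,168) and turquoise (405,335) look-alikes are excluded by colour. The crop shows only yellow brass ones. I open keeper_2 first.

Call:
carry_out --moves '[0, 0, -0.123, 0, 0, 0.005, 0.3, 0, 0, -0.123, 0, 0, 0.005, 0.3, 0, 0, -0.123, 0, 0, 0.005, 0.3, 0, 0, -0.123, 0, 0, 0.005, 0.3, 0, 0, -0.123, 0, 0, 0.005, 0.3, 0, 0, -0.123, 0, 0, 0.005, 0.3, 0, 0, -0.123, 0, 0, 0.005, 0.3, 0, 0, -0.123, 0, 0, 0.005, 0.3, 0, 0, -0.123, 0, 0, 0.005, 0.3, 0, 0, -0.123, 0, 0, 0.005, 0.3, 0, 0, -0.123, 0, 0, 0.005, 0.3, 0, 0, -0.123, 0, 0, 0.005, 0.3, 0, 0, -0.123, 0, 0, 0.005, 0.3, 0, 0, -0.123, 0, 0, 0.005, 0.3]'

```text
time_s: 1.27
tcp_pos: [228.2, -581.7, 160.7]
eef_rot: [180.0, -0.0, 120.4]
wrist_force: [0.6, -1.4, -0.5]
width: 29.8
gripper_force: 0.0
```

```bash
cat >> h.py <<'E'
def go(*tg):
    """rows for each target (x,y,z[,yaw]) from the present pose, printed in tool axes"""
    from scipy.spatial.transform import Rotation as R
    o=sensors.get_obs(); p=np.array(o["tcp_pos"]); rot=R.from_euler('xyz',o["eef_rot"],degrees=True)
    print("t",o["time_s"],"p",p.round(1),"rpy",np.round(o["eef_rot"],1),"w",round(o["width"],1),"F",np.round(o["wrist_force"],1))
    for t in tg:
        t=list(t); s=rot.inv().apply(np.array(t[:3])-p); n=max(1,int(np.ceil(np.linalg.norm(s)/40)))
        print("->",t,"shift mm",s.round(1),"rows",n,"each m",(s/n/1000).round(4),end=' ')
        if len(t)>3:
            r2=R.from_euler('xyz',[180,0,t[3]],degrees=True); v=(rot.inv()*r2).as_rotvec(); k=max(1,int(np.ceil(np.linalg.norm(v)/.124)))
            print("then turn",v.round(3),"rows",k,"each",(v/k).round(4),end=''); rot=r2
        print(); p=np.array(t[:3])
E
python3 -c "
from h import *
go((519,-274,150,120),(519,-274,64),(564,-238,64),(606,-208,64),(648,-183,64),(648,-183,150))"
```

```text
t 1.2667 p [ 228.2 -581.7  160.7] rpy [180.   -0.  120.4] w 29.8 F [ 0.6 -1.4 -0.5]
-> [519, -274, 150, 120] shift mm [118.  406.6  10.9] rows 11 each m [0.0107 0.037  0.001 ] then turn [ 0.    -0.001  0.007] rows 1 each [ 0.0002 -0.0006  0.0074]
-> [519, -274, 64] shift mm [ 0. -0. 86.] rows 3 each m [ 0.     -0.      0.0287] 
-> [564, -238, 64] shift mm [ 8.7 57.   0. ] rows 2 each m [0.0043 0.0285 0.    ] 
-> [606, -208, 64] shift mm [ 5.  51.4  0. ] rows 2 each m [0.0025 0.0257 0.    ] 
-> [648, -183, 64] shift mm [ 0.7 48.9  0. ] rows 2 each m [0.0003 0.0244 0.    ] 
-> [648, -183, 150] shift mm [  0.   0. -86.] rows 3 each m [ 0.      0.     -0.0287]
```

Call:
carry_out --moves '[0, 0, 0, 0.0107, 0.037, 0.001, -0.4, 0, 0, 0, 0.0107, 0.037, 0.001, -0.4, 0, 0, 0, 0.0107, 0.037, 0.001, -0.4, 0, 0, 0, 0.0107, 0.037, 0.001, -0.4, 0, 0, 0, 0.0107, 0.037, 0.001, -0.4, 0, 0, 0, 0.0107, 0.037, 0.001, -0.4, 0, 0, 0, 0.0107, 0.037, 0.001, -0.4, 0, 0, 0, 0.0107, 0.037, 0.001, -0.4, 0, 0, 0, 0.0107, 0.037, 0.001, -0.4, 0, 0, 0, 0.0107, 0.037, 0.001, -0.4, 0, 0, 0, 0.0107, 0.037, 0.001, -0.4, 0, 0, 0, 0, 0, 0, -0.4]'

```text
time_s: 2.27
tcp_pos: [524.8, -271.5, 149.9]
eef_rot: [180.0, -0.0, 120.3]
wrist_force: [-0.6, 0.8, 0.2]
width: 59.4
gripper_force: 0.0
```

```bash
python3 -c "
from h import *
go((519,-274,62))
p,d=read_camera('wrist');m=camera_model('wrist');K,T=m['intrinsics'],m['pose']
np.savez('w1.npz',p=p,d=d,K=K,T=T)
u=proj(np.array([[519,-274,80.],[647.9,-322.7,62]]),K,T);print(u,T[:3,3])
for q in u: cv2.drawMarker(p,tuple(int(a) for a in q),(255,0,0),0,15)
cv2.imwrite('pics/w1.png',p[:,:,::-1])"
```

```text
t 2.2667 p [ 524.8 -271.5  149.9] rpy [180.   -0.  120.3] w 59.4 F [-0.6  0.8  0.2]
-> [519, -274, 62] shift mm [ 0.8 -6.3 87.9] rows 3 each m [ 0.0003 -0.0021  0.0293] 
[[318.3926037  210.72113102]
 [410.12281115 309.22352421]] [ 480.96763342 -202.37198474  291.6598098 ]
```

View pics/w1.png

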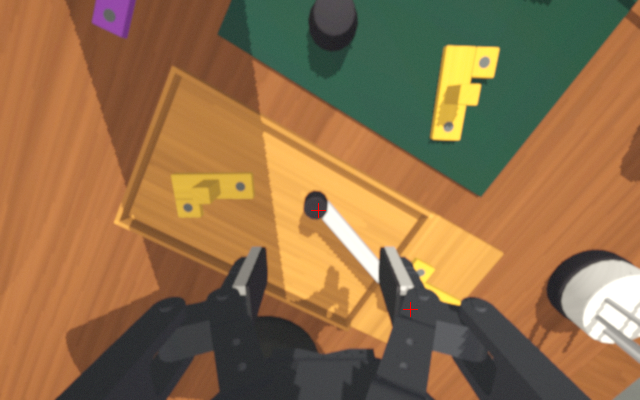

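The wrist view shows the keeper_2 knob at (316,204), with my estimate at (318,210), so they agree. I lower around it, cage it, and swing it open.

Call:
carry_out --moves '[0, 0, 0, 0, -0.002, 0.029, -0.4, 0, 0, 0, 0, -0.002, 0.029, -0.4, 0, 0, 0, 0, -0.002, 0.029, -0.4, 0, 0, 0, 0, 0, 0, 0.3, 0, 0, 0, 0, 0, 0, 0.3, 0, 0, 0, 0, 0, 0, 0.3, 0, 0, 0, 0.014, 0.0256, 0, 0.3, 0, 0, 0, 0.014, 0.0256, 0, 0.3, 0, 0, 0, 0.002, 0.0277, 0, 0.3, 0, 0, 0, 0.002, 0.0277, 0, 0.3, 0, 0, 0, -0.008, 0.024, 0, 0.3, 0, 0, 0, -0.008, 0.024, 0, 0.3, 0, 0, 0, 0, 0, 0, 0.3]'

```text
time_s: 3.4
tcp_pos: [646.2, -187.0, 65.9]
eef_rot: [179.8, 0.3, 120.2]
wrist_force: [-0.1, 1.2, -0.5]
width: 29.9
gripper_force: 0.0
```

```bash
python3 -c "
from h import *
go((643,-183,64))"
```

```text
t 3.4 p [ 646.2 -187.    65.9] rpy [179.8   0.3 120.2] w 29.9 F [-0.1  1.2 -0.5]
-> [643, -183, 64] shift mm [ 5.1 -0.8  1.9] rows 1 each m [ 0.0051 -0.0008  0.0019]
```

Call:
carry_out --moves '[0, 0, 0, 0, 0, -0.035, 0.0, 0, 0, 0.105, 0, 0, -0.035, -0.4, 0, 0, 0.105, 0, 0, 0, -0.4, 0, 0, 0.105, 0, 0, 0, -0.4, 0, 0, 0.105, 0, 0, 0, -0.4, 0, 0, 0.105, 0, 0, 0, -0.4, 0, 0, 0, 0.0365, -0.005, 0, -0.4, 0, 0, 0, 0.0365, -0.005, 0, -0.4, 0, 0, 0, 0.0365, -0.005, 0, -0.4, 0, 0, 0, 0.0365, -0.005, 0, -0.4, 0, 0, 0, 0.0365, -0.005, 0, -0.4, 0, 0, 0, 0.0365, -0.005, 0, -0.4, 0, 0, 0, 0.0365, -0.005, 0, -0.4, 0, 0, 0, 0.0365, -0.005, 0, -0.4, 0, 0, 0, 0.0365, -0.005, 0, -0.4, 0, 0, 0, 0.0365, -0.005, 0, -0.4, 0, 0, 0, 0, 0, 0, -0.4]'

```text
time_s: 4.82
tcp_pos: [590.9, 182.2, 135.3]
eef_rot: [179.9, -0.1, 90.2]
wrist_force: [0.2, 0.4, -0.5]
width: 59.8
gripper_force: 0.0
```

```bash
python3 -c "
from h import *
go((595,178,63,90),(644,165,63))
p,d=read_camera('wrist');m=camera_model('wrist');K,T=m['intrinsics'],m['pose']
np.savez('w2.npz',p=p,d=d,K=K,T=T)
u=proj(np.array([[595,178,80.],[653.9,303.8,62],[646,-183,80]]),K,T);print(u,T[:3,3])
for q in u: cv2.drawMarker(p,tuple(int(a) for a in q),(255,0,0),0,15)
cv2.imwrite('pics/w2.png',p[:,:,::-1])"
```

```text
t 4.8167 p [590.9 182.2 135.3] rpy [ 1.799e+02 -1.000e-01  9.020e+01] w 59.8 F [ 0.2  0.4 -0.5]
-> [595, 178, 63, 90] shift mm [-4.3  3.9 72.3] rows 2 each m [-0.0022  0.0019  0.0362] then turn [ 0.002 -0.001  0.004] rows 1 each [ 0.0024 -0.0012  0.0039]
-> [644, 165, 63] shift mm [-13.  49.   0.] rows 2 each m [-0.0065  0.0245  0.    ] 
[[328.63453955 221.63504136]
 [420.15284217  33.85967298]
 [370.34896805 517.54700389]] [589.95589794 262.06952682 276.95923358]
```

View pics/w2.png

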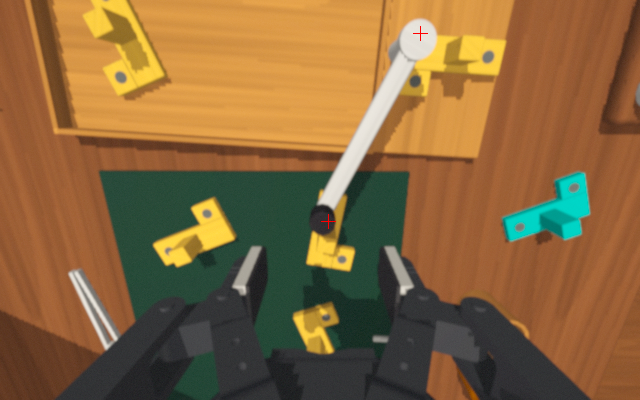

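The keeper_1 knob is at (322,220) and its post at (418,40); both match my estimates. I swing it open.

Call:
carry_out --moves '[0, 0, 0, -0.002, 0.001, 0.036, -0.4, 0, 0, 0, -0.002, 0.001, 0.036, -0.4, 0, 0, 0, 0, 0, 0, 0.3, 0, 0, 0, 0, 0, 0, 0.3, 0, 0, 0, 0, 0, 0, 0.3, 0, 0, 0, -0.007, 0.025, 0, 0.3, 0, 0, 0, -0.006, 0.025, 0, 0.3, 0, 0, 0, 0, 0.002, 0, 0.3, 0, 0, 0, 0, 0, -0.035, -0.4, 0, 0, 0, 0, 0, -0.035, -0.4, 0, 0, 0, 0, 0, 0, -0.4]'

```text
time_s: 5.78
tcp_pos: [648.7, 160.6, 140.1]
eef_rot: [179.3, -0.1, 90.0]
wrist_force: [0.6, 0.3, 0.7]
width: 59.5
gripper_force: 0.0
```

```bash
python3 -c "
from h import *
go((428.8,316.8,100,112),(428.8,316.8,18))"
```

```text
t 5.7833 p [648.7 160.6 140.1] rpy [ 1.793e+02 -1.000e-01  9.000e+01] w 59.5 F [0.6 0.3 0.7]
-> [428.8, 316.8, 100, 112] shift mm [ 156.1 -220.4   37.8] rows 7 each m [ 0.0223 -0.0315  0.0054] then turn [ 0.012  0.001 -0.384] rows 4 each [ 0.0029  0.0002 -0.0961]
-> [428.8, 316.8, 18] shift mm [ 0. -0. 82.] rows 3 each m [ 0.     -0.      0.0273]
```

Call:
carry_out --moves '[0, 0, 0, 0.0223, -0.0315, 0.005, -0.4, 0, 0, 0, 0.0223, -0.0315, 0.005, -0.4, 0, 0, 0, 0.0223, -0.0315, 0.005, -0.4, 0, 0, 0, 0.0223, -0.0315, 0.005, -0.4, 0, 0, 0, 0.0223, -0.0315, 0.005, -0.4, 0, 0, 0, 0.0223, -0.0315, 0.005, -0.4, 0, 0, 0, 0.0223, -0.0315, 0.005, -0.4, 0.003, 0, -0.096, 0, 0, 0, -0.4, 0.003, 0, -0.096, 0, 0, 0, -0.4, 0.003, 0, -0.096, 0, 0, 0, -0.4, 0.003, 0, -0.096, 0, 0, 0, -0.4, 0, 0, 0, 0, 0, 0, -0.4]'

```text
time_s: 6.78
tcp_pos: [425.8, 316.7, 98.1]
eef_rot: [-179.5, -0.1, 112.3]
wrist_force: [-0.9, 0.1, 0.4]
width: 59.7
gripper_force: 0.0
```

```bash
python3 -c "
from h import *
go((428.8,316.8,18,112))"
```

```text
t 6.7833 p [425.8 316.7  98.1] rpy [-1.795e+02 -1.000e-01  1.123e+02] w 59.7 F [-0.9  0.1  0.4]
-> [428.8, 316.8, 18, 112] shift mm [-1.2  3.5 80.1] rows 3 each m [-0.0004  0.0012  0.0267] then turn [-0.009 -0.003  0.004] rows 1 each [-0.0088 -0.0026  0.0045]
```

Call:
carry_out --moves '[-0.009, 0, 0, 0, 0.001, 0.027, -0.4, 0, 0, 0, 0, 0.001, 0.027, -0.4, 0, 0, 0, 0, 0.001, 0.025, -0.4, 0, 0, 0, 0, 0, 0, 1, 0, 0, 0, 0, 0, 0, 1, 0, 0, 0, 0, 0, 0, 1, 0, 0, 0, 0, 0, 0, 1, 0, 0, 0, 0, 0, 0, 1, 0, 0, 0, 0, 0, 0, 1]'

```text
time_s: 7.53
tcp_pos: [428.6, 318.0, 19.2]
eef_rot: [180.0, -0.1, 112.0]
wrist_force: [-0.3, -0.2, 8.8]
width: 14.6
gripper_force: 59.7
```

```bash
python3 -c "
from h import *
go((428.8,316.8,140,112),(576,-323,140,90.5),(576,-323,19))"
```

```text
t 7.5333 p [428.6 318.   19.2] rpy [ 1.80e+02 -1.00e-01  1.12e+02] w 14.6 F [-0.3 -0.2  8.8]
-> [428.8, 316.8, 140, 112] shift mm [  -0.8   -0.2 -120.8] rows 4 each m [-0.0002 -0.0001 -0.0302] then turn [ 0.001 -0.003 -0.001] rows 1 each [ 0.0006 -0.0026 -0.0006]
-> [576, -323, 140, 90.5] shift mm [-648.4 -103.2   -0. ] rows 17 each m [-0.0381 -0.0061 -0.    ] then turn [ 0.    -0.     0.375] rows 4 each [ 0.     -0.      0.0938]
-> [576, -323, 19] shift mm [  0.  -0. 121.] rows 4 each m [ 0.     -0.      0.0302]
```

Call:
carry_out --moves '[0, 0, 0, 0, 0, -0.03, 1, 0, 0, 0, 0, 0, -0.03, 1, 0, 0, 0, 0, 0, -0.03, 1, 0, 0, 0, 0, 0, -0.03, 1, 0, 0, 0, -0.038, -0.006, 0, 1, 0, 0, 0, -0.038, -0.006, 0, 1, 0, 0, 0, -0.038, -0.006, 0, 1, 0, 0, 0, -0.038, -0.006, 0, 1, 0, 0, 0, -0.038, -0.006, 0, 1, 0, 0, 0, -0.038, -0.006, 0, 1, 0, 0, 0, -0.038, -0.006, 0, 1, 0, 0, 0, -0.038, -0.006, 0, 1, 0, 0, 0, -0.038, -0.006, 0, 1, 0, 0, 0, -0.038, -0.006, 0, 1, 0, 0, 0, -0.038, -0.006, 0, 1, 0, 0, 0, -0.038, -0.006, 0, 1, 0, 0, 0, -0.038, -0.006, 0, 1, 0, 0, 0, -0.038, -0.006, 0, 1, 0, 0, 0, -0.038, -0.006, 0, 1]'

```text
time_s: 9.12
tcp_pos: [558.3, -246.8, 137.7]
eef_rot: [-179.9, -0.1, 112.0]
wrist_force: [0.9, -0.2, -1.0]
width: 14.5
gripper_force: 59.2
```

Call:
carry_out --moves '[0, 0, 0, -0.038, -0.006, 0, 1, 0, 0, 0, -0.038, -0.006, 0, 1, 0, 0, 0.094, 0, 0, 0, 1, 0, 0, 0.094, 0, 0, 0, 1, 0, 0, 0.094, 0, 0, 0, 1, 0, 0, 0.094, 0, 0, 0, 1, 0, 0, 0, 0, 0, 0, 1]'

```text
time_s: 9.7
tcp_pos: [575.5, -319.8, 137.3]
eef_rot: [-179.9, -0.0, 90.2]
wrist_force: [0.7, 0.0, -1.4]
width: 14.7
gripper_force: 59.1
```

```bash
python3 -c "
from h import *
go((576,-323,21,90.5))
p,d=read_camera('wrist');cv2.imwrite('pics/w3.png',p[:,:,::-1])"
```

```text
t 9.7 p [ 575.5 -319.8  137.3] rpy [-179.9   -0.    90.2] w 14.7 F [ 0.7  0.  -1.4]
-> [576, -323, 21, 90.5] shift mm [ -3.3   0.7 116.3] rows 3 each m [-0.0011  0.0002  0.0388] then turn [-0.002 -0.    -0.006] rows 1 each [-0.0025 -0.0005 -0.0056]
```

View pics/w3.png

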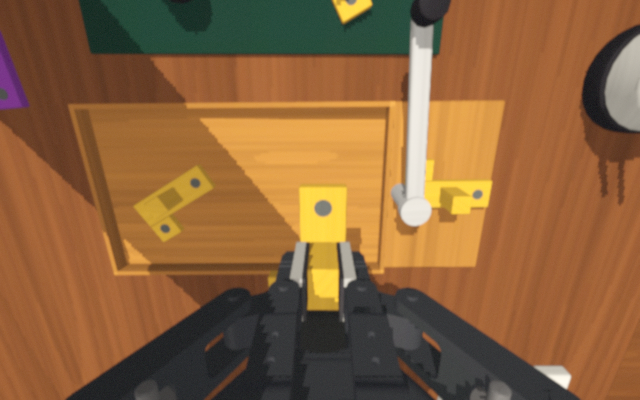

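Call:
carry_out --moves '[0, 0, 0, -0.001, 0, 0.038, 1, 0, 0, 0, -0.001, 0, 0.038, 1, 0, 0, 0, -0.001, 0, 0.03, 1, 0, 0, 0, 0, 0, 0.008, 1, 0, 0, 0, 0, 0, 0.003, 1, 0, 0, 0, 0, 0, 0, 1, 0, 0, 0, 0, 0, 0, 0.05, 0, 0, 0, 0, 0, 0, 0.05, 0, 0, 0, 0, 0, 0, 0.05, 0, 0, 0, 0, 0, -0.03, 0.05, 0, 0, 0, 0, 0, -0.035, -0.4, 0, 0, 0, 0, 0, -0.035, -0.4, 0, 0, 0, 0, 0, 0, -0.4]'

```text
time_s: 10.83
tcp_pos: [577.9, -324.3, 126.4]
eef_rot: [179.7, 0.3, 90.5]
wrist_force: [0.7, -0.3, 0.2]
width: 59.7
gripper_force: 0.0
```

```bash
python3 -c "
from h import *
go((427.3,-329,100,120.4))
p,d=read_camera('wrist');m=camera_model('wrist');K,T=m['intrinsics'],m['pose']
hsv=cv2.cvtColor(p,cv2.COLOR_RGB2HSV);mask=((hsv[...,0]>20)&(hsv[...,0]<32)&(hsv[...,1]>90)&(hsv[...,2]>70)).astype(np.uint8)
n,l,st,cc=cv2.connectedComponentsWithStats(mask)
for i in range(1,n):
  if st[i,4]>600: print(st[i],cc[i].round())
u=proj(np.array([[427.3,-329,10.],[427.3,-329,42],[576,-323,42]]),K,T);print(u)
cv2.imwrite('pics/w4.png',p[:,:,::-1])"
```

```text
t 10.8333 p [ 577.9 -324.3  126.4] rpy [179.7   0.3  90.5] w 59.7 F [ 0.7 -0.3  0.2]
-> [427.3, -329, 100, 120.4] shift mm [  -3.3 -150.8   25.7] rows 4 each m [-0.0008 -0.0377  0.0064] then turn [ 0.004  0.006 -0.522] rows 5 each [ 0.0007  0.0012 -0.1044]
[ 285  150   49   83 2648] [315. 196.]
[ 426  156   69   58 2054] [457. 191.]
[ 122  163   81   78 2016] [161. 200.]
[[161.20754076 198.51134472]
 [140.77779696 211.08865979]
 [322.28466957 205.7269045 ]]
```

Call:
carry_out --moves '[0, 0, 0, -0.001, -0.0375, 0.006, -0.4, 0, 0, 0, -0.001, -0.0375, 0.006, -0.4, 0, 0, 0, -0.001, -0.0375, 0.006, -0.4, 0, 0, 0, -0.001, -0.0375, 0.006, -0.4, 0.001, 0.001, -0.104, 0, 0, 0, -0.4, 0.001, 0.001, -0.104, 0, 0, 0, -0.4, 0.001, 0.001, -0.104, 0, 0, 0, -0.4, 0.001, 0.001, -0.104, 0, 0, 0, -0.4, 0.001, 0.001, -0.104, 0, 0, 0, -0.4, 0, 0, 0, 0, 0, 0, -0.4]'

```text
time_s: 11.72
tcp_pos: [425.4, -327.8, 95.1]
eef_rot: [-179.7, -0.5, 120.5]
wrist_force: [0.0, 0.7, -0.1]
width: 59.6
gripper_force: 0.0
```

```bash
python3 -c "
from h import *
go((427.3,-329,19,120.4))"
```

```text
t 11.7167 p [ 425.4 -327.8   95.1] rpy [-179.7   -0.5  120.5] w 59.6 F [ 0.   0.7 -0.1]
-> [427.3, -329, 19, 120.4] shift mm [-2.8  1.5 76.1] rows 2 each m [-0.0014  0.0008  0.038 ] then turn [-0.006 -0.009  0.002] rows 1 each [-0.0061 -0.0094  0.0024]
```

Call:
carry_out --moves '[-0.006, -0.009, 0, -0.001, 0, 0.03, -0.4, 0, 0, 0, -0.001, 0.001, 0.03, -0.4, 0, 0, 0, 0, 0, 0.015, -0.4, 0, 0, 0, 0, 0, 0, 1, 0, 0, 0, 0, 0, 0, 1, 0, 0, 0, 0, 0, 0, 1, 0, 0, 0, 0, 0, 0, 1, 0, 0, 0, 0, 0, 0, 1, 0, 0, 0, 0, 0, 0, 1]'

```text
time_s: 12.47
tcp_pos: [427.6, -329.4, 21.9]
eef_rot: [180.0, 0.1, 120.2]
wrist_force: [-0.4, 0.2, 7.7]
width: 14.8
gripper_force: 59.7
```

```bash
python3 -c "
from h import *
go((427,-329,140,120.4),(430.5,364.5,140,86),(430.5,364.5,19))"
```

```text
t 12.4667 p [ 427.6 -329.4   21.9] rpy [1.800e+02 1.000e-01 1.202e+02] w 14.8 F [-0.4  0.2  7.7]
-> [427, -329, 140, 120.4] shift mm [   0.4   -0.2 -118.1] rows 3 each m [ 0.0001 -0.0001 -0.0394] then turn [ 0.001  0.003 -0.003] rows 1 each [ 0.0007  0.0026 -0.003 ]
-> [430.5, 364.5, 140, 86] shift mm [596.4 354.    0. ] rows 18 each m [0.0331 0.0197 0.    ] then turn [ 0.  -0.   0.6] rows 5 each [ 0.     -0.      0.1201]
-> [430.5, 364.5, 19] shift mm [  0.  -0. 121.] rows 4 each m [ 0.     -0.      0.0302]
```

Call:
carry_out --moves '[0, 0, 0, 0, 0, -0.039, 1, 0, 0, 0, 0, 0, -0.039, 1, 0, 0, 0, 0, 0, -0.039, 1, 0, 0, 0, 0.0264, 0.0273, 0, 1, 0, 0, 0, 0.0264, 0.0273, 0, 1, 0, 0, 0, 0.0264, 0.0273, 0, 1, 0, 0, 0, 0.0264, 0.0273, 0, 1, 0, 0, 0, 0.0264, 0.0273, 0, 1, 0, 0, 0, 0.0264, 0.0273, 0, 1, 0, 0, 0, 0.0264, 0.0273, 0, 1, 0, 0, 0, 0.0264, 0.0273, 0, 1, 0, 0, 0, 0.0264, 0.0273, 0, 1]'

```text
time_s: 13.47
tcp_pos: [519.8, 2.0, 138.1]
eef_rot: [180.0, 0.1, 120.2]
wrist_force: [0.4, -0.3, -2.5]
width: 14.7
gripper_force: 59.4
```

Call:
carry_out --moves '[0, 0, 0, 0.036, 0.0106, 0, 1, 0, 0, 0, 0.036, 0.0106, 0, 1, 0, 0, 0, 0.036, 0.0106, 0, 1, 0, 0, 0, 0.036, 0.0106, 0, 1, 0, 0, 0, 0.036, 0.0106, 0, 1, 0, 0, 0, 0.036, 0.0106, 0, 1, 0, 0, 0, 0.036, 0.0106, 0, 1, 0, 0, 0, 0.036, 0.0106, 0, 1, 0, 0, 0, 0.036, 0.0106, 0, 1, 0, 0, 0, 0.036, 0.0106, 0, 1, 0, 0, 0.12, 0, 0, 0, 1, 0, 0, 0.12, 0, 0, 0, 1, 0, 0, 0.12, 0, 0, 0, 1, 0, 0, 0.12, 0, 0, 0, 1, 0, 0, 0.12, 0, 0, 0, 1, 0, 0, 0, 0, 0, 0, 1]'

```text
time_s: 14.8
tcp_pos: [429.7, 364.4, 137.8]
eef_rot: [180.0, 0.0, 85.5]
wrist_force: [-0.7, -0.3, -0.3]
width: 14.6
gripper_force: 59.4
```

```bash
python3 -c "
from h import *
go((430.5,364.5,23,86))"
```

```text
t 14.8 p [429.7 364.4 137.8] rpy [180.    0.   85.5] w 14.6 F [-0.7 -0.3 -0.3]
-> [430.5, 364.5, 23, 86] shift mm [  0.2   0.7 114.8] rows 3 each m [0.0001 0.0002 0.0383] then turn [ 0.001  0.    -0.008] rows 1 each [ 0.0006  0.0001 -0.0079]
```

Call:
carry_out --moves '[0, 0, 0, 0, 0, 0.038, 1, 0, 0, 0, 0, 0, 0.038, 1, 0, 0, 0, 0, 0, 0.03, 1, 0, 0, 0, 0, 0, 0.007, 1, 0, 0, 0, 0, 0, 0.003, 1, 0, 0, 0, 0, 0, 0, 1, 0, 0, 0, 0, 0, 0, 0.05, 0, 0, 0, 0, 0, 0, 0.05, 0, 0, 0, 0, 0, 0, 0.05, 0, 0, 0, 0, 0, -0.03, 0.05, 0, 0, 0, 0, 0, -0.04, -0.4, 0, 0, 0, 0, 0, -0.04, -0.4, 0, 0, 0, 0, 0, 0, -0.4]'

```text
time_s: 15.88
tcp_pos: [432.1, 366.0, 138.5]
eef_rot: [179.5, -0.3, 85.9]
wrist_force: [0.3, 0.3, 0.9]
width: 59.6
gripper_force: 0.0
```

```bash
cat >> h.py <<'E'
def scan(spots):
    p,d=read_camera('scene');m=camera_model('scene');K,T=m['intrinsics'],m['pose']
    hsv=cv2.cvtColor(p,cv2.COLOR_RGB2HSV)
    mask=((hsv[...,0]>16)&(hsv[...,0]<32)&(hsv[...,1]>90)&(hsv[...,2]>110)).astype(np.uint8)
    n,l,st,cc=cv2.connectedComponentsWithStats(mask)
    print([(cc[i].round().tolist(),int(st[i,4])) for i in range(1,n) if st[i,4]>60])
    for nm,x,y,z in spots:
        u,v=proj(np.array([[x,y,z+10.]]),K,T)[0].astype(int)
        b=np.bincount(l[v-15:v+15,u-15:u+15].ravel(),minlength=n);b[0]=0
        print(nm,fit((l==b.argmax()).astype(float),K,T,x,y,z)[0])
    return p
E
python3 -c "
from h import *
go((456.4,128.5,100,112.9))
scan([('A',589,140,0),('B',580,2,0),('C',580,-138,0),('D',456,128,0),('E',576,-323,4)])"
```

```text
t 15.8833 p [432.1 366.  138.5] rpy [179.5  -0.3  85.9] w 59.6 F [0.3 0.3 0.9]
-> [456.4, 128.5, 100, 112.9] shift mm [-235.4   40.8   37.4] rows 7 each m [-0.0336  0.0058  0.0053] then turn [ 0.01  -0.004 -0.471] rows 4 each [ 0.0024 -0.001  -0.1177]
[([614.0, 27.0], 1990), ([277.0, 42.0], 2984), ([472.0, 64.0], 956), ([496.0, 64.0], 202), ([633.0, 79.0], 634), ([594.0, 175.0], 205), ([404.0, 211.0], 317), ([232.0, 211.0], 342), ([487.0, 214.0], 307), ([301.0, 227.0], 453), ([352.0, 237.0], 460), ([219.0, 245.0], 384), ([399.0, 248.0], 422), ([470.0, 295.0], 424)]
A (np.float64(0.802), 'L', array([589.9, 138.3]), 260.9)
B (np.float64(0.901), 'R', array([580.8,   0.8]), 109.5)
C (np.float64(0.883), 'R', array([ 579.7, -137.7]), 118.3)
D (np.float64(0.932), 'L', array([455.4, 128.4]), 20.6)
E (np.float64(0.939), 'R', array([ 573. , -326.3]), 269.7)
```

Call:
carry_out --moves '[0, 0, 0, -0.0336, 0.0058, 0.005, -0.4, 0, 0, 0, -0.0336, 0.0058, 0.005, -0.4, 0, 0, 0, -0.0336, 0.0058, 0.005, -0.4, 0, 0, 0, -0.0336, 0.0058, 0.005, -0.4, 0, 0, 0, -0.0336, 0.0058, 0.005, -0.4, 0, 0, 0, -0.0336, 0.0058, 0.005, -0.4, 0, 0, 0, -0.0336, 0.0058, 0.005, -0.4, 0.002, -0.001, -0.112, 0, 0, 0, -0.4, 0.002, -0.001, -0.112, 0, 0, 0, -0.4, 0.002, -0.001, -0.112, 0, 0, 0, -0.4, 0.002, -0.001, -0.112, 0, 0, 0, -0.4, 0, 0, 0, 0, 0, 0, -0.4]'

```text
time_s: 16.93
tcp_pos: [453.2, 126.7, 96.0]
eef_rot: [-179.5, 0.1, 111.9]
wrist_force: [0.1, -0.5, -0.1]
width: 59.4
gripper_force: 0.0
```

```bash
python3 -c "
from h import *
go((456,128.5,16,111.5))"
```

```text
t 16.9333 p [453.2 126.7  96. ] rpy [-1.795e+02  1.000e-01  1.119e+02] w 59.4 F [ 0.1 -0.5 -0.1]
-> [456, 128.5, 16, 111.5] shift mm [ 0.8  4.  79.9] rows 3 each m [0.0003 0.0013 0.0266] then turn [-0.009  0.002  0.006] rows 1 each [-0.0095  0.0023  0.0061]
```

Call:
carry_out --moves '[-0.009, 0.002, 0.006, 0, 0.002, 0.03, -0.4, 0, 0, 0, 0, 0.001, 0.03, -0.4, 0, 0, 0, 0, 0.001, 0.019, -0.4, 0, 0, 0, 0, 0, 0, 1, 0, 0, 0, 0, 0, 0, 1, 0, 0, 0, 0, 0, 0, 1, 0, 0, 0, 0, 0, 0, 1, 0, 0, 0, 0, 0, 0, 1, 0, 0, 0, 0, 0, 0, 1]'

```text
time_s: 17.68
tcp_pos: [457.5, 128.3, 18.7]
eef_rot: [179.8, 0.1, 111.2]
wrist_force: [-1.1, 0.0, 9.8]
width: 15.0
gripper_force: 59.8
```

```bash
python3 -c "
from h import *
go((456,128.5,125,111.5),(424.2,274.7,125,86))"
```

```text
t 17.6833 p [457.5 128.3  18.7] rpy [1.798e+02 1.000e-01 1.112e+02] w 15.0 F [-1.1  0.   9.8]
-> [456, 128.5, 125, 111.5] shift mm [   0.6   -1.1 -106.3] rows 3 each m [ 0.0002 -0.0004 -0.0354] then turn [ 0.003  0.001 -0.006] rows 1 each [ 0.0027  0.001  -0.0056]
-> [424.2, 274.7, 125, 86] shift mm [147.7  24.    0. ] rows 4 each m [0.0369 0.006  0.    ] then turn [ 0.    -0.     0.445] rows 4 each [ 0.     -0.      0.1113]
```

Call:
carry_out --moves '[0, 0, 0, 0, 0, -0.036, 1, 0, 0, 0, 0, 0, -0.036, 1, 0, 0, 0, 0, 0, -0.036, 1, 0, 0, 0, 0.037, 0.006, 0, 1, 0, 0, 0, 0.037, 0.006, 0, 1, 0, 0, 0, 0.037, 0.006, 0, 1, 0, 0, 0, 0.037, 0.006, 0, 1, 0, 0, 0.111, 0, 0, 0, 1, 0, 0, 0.111, 0, 0, 0, 1, 0, 0, 0.111, 0, 0, 0, 1, 0, 0, 0.111, 0, 0, 0, 1, 0, 0, 0, 0, 0, 0, 1]'

```text
time_s: 18.68
tcp_pos: [425.6, 274.9, 125.9]
eef_rot: [179.9, -0.0, 85.5]
wrist_force: [-0.4, 0.6, -1.2]
width: 15.1
gripper_force: 59.1
```

```bash
python3 -c "
from h import *
go((424.2,274.7,23,86))"
```

```text
t 18.6833 p [425.6 274.9 125.9] rpy [179.9  -0.   85.5] w 15.1 F [-0.4  0.6 -1.2]
-> [424.2, 274.7, 23, 86] shift mm [ -0.4  -1.5 102.9] rows 3 each m [-0.0001 -0.0005  0.0343] then turn [ 0.001 -0.    -0.009] rows 1 each [ 0.0012 -0.0001 -0.0092]
```

Call:
carry_out --moves '[0, 0, 0, 0, 0, 0.034, 1, 0, 0, 0, 0, 0, 0.034, 1, 0, 0, 0, 0, 0, 0.025, 1, 0, 0, 0, 0, 0, 0.008, 1, 0, 0, 0, 0, 0, 0.003, 1, 0, 0, 0, 0, 0, 0, 1, 0, 0, 0, 0, 0, 0, 0.05, 0, 0, 0, 0, 0, 0, 0.05, 0, 0, 0, 0, 0, 0, 0.05, 0, 0, 0, 0, 0, -0.03, 0.05, 0, 0, 0, 0, 0, -0.04, -0.4, 0, 0, 0, 0, 0, -0.04, -0.4, 0, 0, 0, 0, 0, 0, -0.4]'

```text
time_s: 19.77
tcp_pos: [428.0, 276.1, 138.4]
eef_rot: [179.4, -0.3, 85.8]
wrist_force: [-0.0, 0.4, 0.5]
width: 60.1
gripper_force: 0.0
```

```bash
python3 -c "
from h import *
go((589.8,139.5,125,80.5))
scan([('A',589,140,0),('D',424,275,4),('F',430,364,4)])"
```

```text
t 19.7667 p [428.  276.1 138.4] rpy [179.4  -0.3  85.8] w 60.1 F [-0.   0.4  0.5]
-> [589.8, 139.5, 125, 80.5] shift mm [-124.4  171.3   14.5] rows 6 each m [-0.0207  0.0285  0.0024] then turn [ 0.01  -0.005  0.092] rows 1 each [ 0.0097 -0.0055  0.0923]
[([606.0, 24.0], 2287), ([277.0, 42.0], 3002), ([633.0, 79.0], 636), ([462.0, 72.0], 115), ([598.0, 88.0], 75), ([593.0, 175.0], 210), ([457.0, 211.0], 291), ([232.0, 211.0], 341), ([487.0, 214.0], 305), ([301.0, 227.0], 453), ([352.0, 237.0], 470), ([219.0, 245.0], 380), ([399.0, 248.0], 422), ([470.0, 295.0], 428)]
A (np.float64(0.803), 'L', array([589.4, 138.2]), 261.4)
D (np.float64(0.923), 'L', array([424.7, 274.4]), 355.5)
F (np.float64(0.915), 'L', array([428.5, 365.6]), 175.8)
```

Call:
carry_out --moves '[0.01, -0.005, 0.092, 0, 0, 0, -0.2, 0, 0, 0, -0.0245, 0.0264, 0.002, -0.2, 0, 0, 0, -0.0245, 0.0264, 0.002, -0.2, 0, 0, 0, -0.0245, 0.0264, 0.002, -0.2, 0, 0, 0, -0.0245, 0.0264, 0.002, -0.2, 0, 0, 0, -0.0245, 0.0264, 0.002, -0.2, 0, 0, 0, -0.0245, 0.0264, 0.002, -0.2, 0, 0, 0, 0, 0, 0, -0.2]'

```text
time_s: 20.48
tcp_pos: [560.6, 99.3, 118.1]
eef_rot: [-179.6, 0.3, 80.3]
wrist_force: [-1.5, -0.4, -0.6]
width: 51.3
gripper_force: 0.0
```

```bash
python3 -c "
from h import *
go((589.7,139.5,17,80.5))"
```

```text
t 20.4833 p [560.6  99.3 118.1] rpy [-179.6    0.3   80.3] w 51.3 F [-1.5 -0.4 -0.6]
-> [589.7, 139.5, 17, 80.5] shift mm [ 45.1  22.6 100.6] rows 3 each m [0.015  0.0075 0.0335] then turn [-0.008  0.006 -0.004] rows 1 each [-0.0076  0.0058 -0.0038]
```

Call:
carry_out --moves '[-0.007, 0.005, 0, 0.0225, 0.011, 0, -0.2, 0, 0, 0, 0.0225, 0.011, 0, -0.2, 0, 0, 0, 0, 0, 0.0, -0.2]'

```text
time_s: 20.73
tcp_pos: [588.4, 146.6, 118.2]
eef_rot: [-180.0, -0.0, 80.5]
wrist_force: [-0.9, -0.6, -0.4]
width: 51.1
gripper_force: 0.0
```

```bash
python3 -c "
from h import *
go((589.7,139.5,17,80.5))"
```

```text
t 20.7333 p [588.4 146.6 118.2] rpy [-180.    -0.    80.5] w 51.1 F [-0.9 -0.6 -0.4]
-> [589.7, 139.5, 17, 80.5] shift mm [ -6.8   2.6 101.2] rows 3 each m [-0.0023  0.0009  0.0337] then turn [-0.001 -0.     0.001] rows 1 each [-0.0008 -0.0002  0.0005]
```

Call:
carry_out --moves '[0, 0, 0, -0.005, 0.002, 0.03, -0.2, 0, 0, 0, 0, 0, 0.035, -0.2, 0, 0, 0, 0, 0, 0.034, -0.2, 0, 0, 0, 0, 0, 0, -0.2, 0, 0, 0, 0, 0, 0, 1, 0, 0, 0, 0, 0, 0, 1, 0, 0, 0, 0, 0, 0, 1, 0, 0, 0, 0, 0, 0, 1, 0, 0, 0, 0, 0, 0, 1]'

```text
time_s: 21.48
tcp_pos: [588.8, 139.3, 21.9]
eef_rot: [179.9, -0.0, 80.5]
wrist_force: [0.7, -0.4, 8.4]
width: 14.4
gripper_force: 59.8
```

```bash
python3 -c "
from h import *
go((588,141,130,80.5),(522.2,313,130,86))"
```

```text
t 21.4833 p [588.8 139.3  21.9] rpy [179.9  -0.   80.5] w 14.4 F [ 0.7 -0.4  8.4]
-> [588, 141, 130, 80.5] shift mm [   1.6   -0.9 -108.1] rows 3 each m [ 0.0005 -0.0003 -0.036 ] then turn [ 0.002 -0.    -0.   ] rows 1 each [ 0.0016 -0.0005 -0.0001]
-> [522.2, 313, 130, 86] shift mm [158.8 -93.3  -0. ] rows 5 each m [ 0.0318 -0.0187 -0.    ] then turn [-0.     0.    -0.096] rows 1 each [-0.     0.    -0.096]
```

Call:
carry_out --moves '[0, 0, 0, 0, 0, -0.036, 1, 0, 0, 0, 0, 0, -0.036, 1, 0, 0, 0, 0, 0, -0.036, 1, 0, 0, 0, 0.0318, -0.0187, 0, 1, 0, 0, 0, 0.0318, -0.0187, 0, 1, 0, 0, 0, 0.0318, -0.0187, 0, 1, 0, 0, 0, 0.0318, -0.0187, 0, 1, 0, 0, 0, 0.0318, -0.0187, 0, 1, 0, 0, -0.096, 0, 0, 0, 1, 0, 0, 0, 0, 0, 0, 1, 0, 0, 0, 0, 0, 0, 1]'

```text
time_s: 22.4
tcp_pos: [521.8, 311.4, 128.4]
eef_rot: [-179.9, 0.0, 85.9]
wrist_force: [-0.0, 0.2, -1.3]
width: 14.7
gripper_force: 59.2
```

```bash
python3 -c "
from h import *
go((522.2,313,26.5,86))"
```

```text
t 22.4 p [521.8 311.4 128.4] rpy [-179.9    0.    85.9] w 14.7 F [-0.   0.2 -1.3]
-> [522.2, 313, 26.5, 86] shift mm [  1.6   0.4 101.9] rows 3 each m [0.0005 0.0001 0.034 ] then turn [-0.001  0.    -0.001] rows 1 each [-0.0013  0.0001 -0.0015]
```

Call:
carry_out --moves '[0, 0, 0, 0, 0, 0.034, 1, 0, 0, 0, 0, 0, 0.034, 1, 0, 0, 0, 0, 0, 0.025, 1, 0, 0, 0, 0, 0, 0.007, 1, 0, 0, 0, 0, 0, 0.003, 1, 0, 0, 0, 0, 0, 0, 1, 0, 0, 0, 0, 0, 0, 0.05, 0, 0, 0, 0, 0, 0, 0.05, 0, 0, 0, 0, 0, 0, 0.05, 0, 0, 0, 0, 0, -0.03, 0.05, 0, 0, 0, 0, 0, -0.04, -0.4, 0, 0, 0, 0, 0, -0.04, -0.4, 0, 0, 0, 0, 0, 0, -0.4]'

```text
time_s: 23.48
tcp_pos: [524.6, 312.8, 142.7]
eef_rot: [179.5, -0.3, 86.0]
wrist_force: [0.8, 0.2, 0.8]
width: 59.7
gripper_force: 0.0
```

```bash
python3 -c "
from h import *
go((580.5,1.3,110,110.5))
scan([('B',580,2,0),('C',580,-138,0),('A',522,313,4)])"
```

```text
t 23.4833 p [524.6 312.8 142.7] rpy [179.5  -0.3  86. ] w 59.7 F [0.8 0.2 0.8]
-> [580.5, 1.3, 110, 110.5] shift mm [-307.    77.3   31.8] rows 8 each m [-0.0384  0.0097  0.004 ] then turn [ 0.009 -0.003 -0.428] rows 4 each [ 0.0023 -0.0009 -0.1069]
[([611.0, 26.0], 2111), ([277.0, 42.0], 2990), ([475.0, 65.0], 598), ([633.0, 79.0], 634), ([598.0, 89.0], 75), ([594.0, 175.0], 206), ([457.0, 211.0], 290), ([232.0, 211.0], 341), ([486.0, 216.0], 224), ([300.0, 227.0], 432), ([352.0, 237.0], 399), ([470.0, 239.0], 398), ([219.0, 245.0], 378), ([470.0, 295.0], 426)]
B (np.float64(0.926), 'R', array([580.7,   0.7]), 111.3)
C (np.float64(0.907), 'R', array([ 580.7, -138.8]), 118.5)
A (np.float64(0.905), 'L', array([521.5, 313.1]), 267.0)
```

Call:
carry_out --moves '[0, 0, 0, -0.038, 0.0095, 0.004, -0.2, 0, 0, 0, -0.038, 0.0095, 0.004, -0.2, 0, 0, 0, -0.038, 0.0095, 0.004, -0.2, 0, 0, 0, -0.038, 0.0095, 0.004, -0.2, 0, 0, 0, -0.038, 0.0095, 0.004, -0.2, 0, 0, 0, -0.038, 0.0095, 0.004, -0.2, 0, 0, 0, -0.038, 0.0095, 0.004, -0.2, 0, 0, 0, -0.038, 0.0095, 0.004, -0.2, 0.002, -0.001, -0.107, 0, 0, 0, -0.2, 0.002, -0.001, -0.107, 0, 0, 0, -0.2, 0.002, -0.001, -0.107, 0, 0, 0, -0.2, 0.002, -0.001, -0.107, 0, 0, 0, -0.2, 0, 0, 0, 0, 0, 0, -0.2, 0, 0, 0, 0, 0, 0, -0.2]'

```text
time_s: 24.7
tcp_pos: [576.3, 2.9, 102.4]
eef_rot: [-179.4, 0.1, 110.3]
wrist_force: [-0.1, 0.3, 0.3]
width: 51.2
gripper_force: 0.0
```

```bash
python3 -c "
from h import *
go((580.6,1.2,16,111))"
```

```text
t 24.7 p [576.3   2.9 102.4] rpy [-1.794e+02  1.000e-01  1.103e+02] w 51.2 F [-0.1  0.3  0.3]
-> [580.6, 1.2, 16, 111] shift mm [-2.9  4.4 86.4] rows 3 each m [-0.001   0.0015  0.0288] then turn [-0.011  0.002 -0.012] rows 1 each [-0.0107  0.0016 -0.0118]
```

Call:
carry_out --moves '[-0.01, 0.001, -0.012, -0.001, 0.002, 0.03, -0.2, 0, 0, 0, -0.001, 0.001, 0.03, -0.2, 0, 0, 0, 0, 0.001, 0.024, -0.2, 0, 0, 0, 0, 0, 0, -0.2, 0, 0, 0, 0, 0, 0, 1, 0, 0, 0, 0, 0, 0, 1, 0, 0, 0, 0, 0, 0, 1, 0, 0, 0, 0, 0, 0, 1, 0, 0, 0, 0, 0, 0, 1]'

```text
time_s: 25.45
tcp_pos: [581.5, 2.2, 20.4]
eef_rot: [179.9, 0.1, 111.2]
wrist_force: [-0.5, 0.5, 8.3]
width: 14.9
gripper_force: 59.7
```

```bash
python3 -c "
from h import *
go((580,1,130,111),(495.9,-324,130,90.5))"
```

```text
t 25.45 p [581.5   2.2  20.4] rpy [1.799e+02 1.000e-01 1.112e+02] w 14.9 F [-0.5  0.5  8.3]
-> [580, 1, 130, 111] shift mm [  -0.8   -1.6 -109.6] rows 3 each m [-0.0003 -0.0005 -0.0365] then turn [0.002 0.002 0.003] rows 1 each [0.0021 0.002  0.0031]
-> [495.9, -324, 130, 90.5] shift mm [-273.3 -195.    -0. ] rows 9 each m [-0.0304 -0.0217 -0.    ] then turn [ 0.    -0.     0.358] rows 3 each [ 0.     -0.      0.1193]
```

Call:
carry_out --moves '[0, 0, 0, 0, 0, -0.036, 1, 0, 0, 0, 0, 0, -0.036, 1, 0, 0, 0, 0, 0, -0.036, 1, 0, 0, 0, -0.0305, -0.0219, 0, 1, 0, 0, 0, -0.0305, -0.0219, 0, 1, 0, 0, 0, -0.0305, -0.0219, 0, 1, 0, 0, 0, -0.0305, -0.0219, 0, 1, 0, 0, 0, -0.0305, -0.0219, 0, 1, 0, 0, 0, -0.0305, -0.0219, 0, 1, 0, 0, 0, -0.0305, -0.0219, 0, 1, 0, 0, 0, -0.0305, -0.0219, 0, 1, 0, 0, 0, -0.0305, -0.0219, 0, 1, 0, 0, 0.12, 0, 0, 0, 1, 0, 0, 0.12, 0, 0, 0, 1, 0, 0, 0.12, 0, 0, 0, 1, 0, 0, 0, 0, 0, 0, 1, 0, 0, 0, 0, 0, 0, 1]'

```text
time_s: 26.87
tcp_pos: [496.1, -324.9, 127.5]
eef_rot: [180.0, 0.1, 90.8]
wrist_force: [0.5, -0.1, -1.4]
width: 14.5
gripper_force: 59.1
```

```bash
python3 -c "
from h import *
go((495.9,-324,25,90.5))"
```

```text
t 26.8667 p [ 496.1 -324.9  127.5] rpy [1.80e+02 1.00e-01 9.08e+01] w 14.5 F [ 0.5 -0.1 -1.4]
-> [495.9, -324, 25, 90.5] shift mm [  1.   -0.2 102.5] rows 3 each m [ 0.0003 -0.0001  0.0342] then turn [0.    0.001 0.005] rows 1 each [0.0001 0.0012 0.0047]
```

Call:
carry_out --moves '[0, 0, 0, 0, 0, 0.034, 1, 0, 0, 0, 0, 0, 0.034, 1, 0, 0, 0, 0, 0, 0.025, 1, 0, 0, 0, 0, 0, 0.008, 1, 0, 0, 0, 0, 0, 0.003, 1, 0, 0, 0, 0, 0, 0, 1, 0, 0, 0, 0, 0, 0, 0.05, 0, 0, 0, 0, 0, 0, 0.05, 0, 0, 0, 0, 0, 0, 0.05, 0, 0, 0, 0, 0, -0.03, 0.05, 0, 0, 0, 0, 0, -0.04, -0.4, 0, 0, 0, 0, 0, -0.04, -0.4, 0, 0, 0, 0, 0, 0, -0.4]'

```text
time_s: 27.95
tcp_pos: [498.4, -326.6, 140.9]
eef_rot: [179.5, 0.5, 90.6]
wrist_force: [0.4, -0.9, -1.1]
width: 59.6
gripper_force: 0.0
```

```bash
python3 -c "
from h import *
go((580.2,-138.3,110,118.5))
scan([('C',580,-138,0),('B',496,-324,4),('E',574,-324,4)])"
```

```text
t 27.95 p [ 498.4 -326.6  140.9] rpy [179.5   0.5  90.6] w 59.6 F [ 0.4 -0.9 -1.1]
-> [580.2, -138.3, 110, 118.5] shift mm [187.7  83.5  30. ] rows 6 each m [0.0313 0.0139 0.005 ] then turn [ 0.006  0.01  -0.487] rows 4 each [ 0.0016  0.0025 -0.1217]
[([603.0, 23.0], 2381), ([304.0, 44.0], 1664), ([471.0, 60.0], 1065), ([497.0, 63.0], 209), ([633.0, 79.0], 634), ([598.0, 89.0], 78), ([593.0, 175.0], 209), ([243.0, 193.0], 306), ([457.0, 211.0], 287), ([232.0, 211.0], 340), ([487.0, 214.0], 301), ([301.0, 227.0], 453), ([470.0, 239.0], 400), ([219.0, 245.0], 382), ([469.0, 295.0], 422)]
C (np.float64(0.881), 'R', array([ 579.9, -138.4]), 118.5)
B (np.float64(0.886), 'R', array([ 494.6, -328.4]), 90.1)
E (np.float64(0.93), 'R', array([ 573.1, -326.3]), 270.3)
```

Call:
carry_out --moves '[0, 0, 0, 0.0313, 0.0139, 0.004, -0.2, 0, 0, 0, 0.0313, 0.0139, 0.004, -0.2, 0, 0, 0, 0.0313, 0.0139, 0.004, -0.2, 0, 0, 0, 0.0313, 0.0139, 0.004, -0.2, 0, 0, 0, 0.0313, 0.0139, 0.004, -0.2, 0, 0, 0, 0.0313, 0.0139, 0.004, -0.2, 0.001, 0.002, -0.122, 0, 0, 0, -0.2, 0.001, 0.002, -0.122, 0, 0, 0, -0.2, 0.001, 0.002, -0.122, 0, 0, 0, -0.2, 0.001, 0.002, -0.122, 0, 0, 0, -0.2, 0, 0, 0, 0, 0, 0, -0.2, 0, 0, 0, 0, 0, 0, -0.2]'

```text
time_s: 29.0
tcp_pos: [577.4, -136.2, 108.4]
eef_rot: [-179.8, -0.5, 118.3]
wrist_force: [0.1, 0.1, -0.6]
width: 50.9
gripper_force: 0.0
```

```bash
python3 -c "
from h import *
go((580.2,-138.3,16,118.5))"
```

```text
t 29.0 p [ 577.4 -136.2  108.4] rpy [-179.8   -0.5  118.3] w 50.9 F [ 0.1  0.1 -0.6]
-> [580.2, -138.3, 16, 118.5] shift mm [-3.9  1.8 92.4] rows 3 each m [-0.0013  0.0006  0.0308] then turn [-0.003 -0.008 -0.003] rows 1 each [-0.003  -0.0084 -0.0032]
```

Call:
carry_out --moves '[-0.003, -0.008, -0.003, -0.002, 0.001, 0.03, -0.2, 0, 0, 0, -0.002, 0.001, 0.03, -0.2, 0, 0, 0, 0, 0, 0.03, -0.2, 0, 0, 0, 0, 0, 0, -0.2, 0, 0, 0, 0, 0, 0, 1, 0, 0, 0, 0, 0, 0, 1, 0, 0, 0, 0, 0, 0, 1, 0, 0, 0, 0, 0, 0, 1, 0, 0, 0, 0, 0, 0, 1]'

```text
time_s: 29.75
tcp_pos: [582.1, -139.0, 20.7]
eef_rot: [179.9, 0.1, 118.7]
wrist_force: [-0.2, -0.3, 6.6]
width: 14.8
gripper_force: 59.7
```

```bash
python3 -c "
from h import *
go((580,-138,130,118.5),(416,-324,130,90.5))"
```

```text
t 29.75 p [ 582.1 -139.    20.7] rpy [1.799e+02 1.000e-01 1.187e+02] w 14.8 F [-0.2 -0.3  6.6]
-> [580, -138, 130, 118.5] shift mm [   1.6   -1.1 -109.3] rows 3 each m [ 0.0005 -0.0004 -0.0364] then turn [0.003 0.002 0.003] rows 1 each [0.0026 0.0025 0.0031]
-> [416, -324, 130, 90.5] shift mm [ -85.2 -232.9   -0. ] rows 7 each m [-0.0122 -0.0333 -0.    ] then turn [ 0.    -0.     0.489] rows 4 each [ 0.     -0.      0.1222]
```

Call:
carry_out --moves '[0, 0, 0, 0, 0, -0.036, 1, 0, 0, 0, 0, 0, -0.036, 1, 0, 0, 0, 0, 0, -0.036, 1, 0, 0, 0, -0.0122, -0.0335, 0, 1, 0, 0, 0, -0.0122, -0.0335, 0, 1, 0, 0, 0, -0.0122, -0.0335, 0, 1, 0, 0, 0, -0.0122, -0.0335, 0, 1, 0, 0, 0, -0.0122, -0.0335, 0, 1, 0, 0, 0, -0.0122, -0.0335, 0, 1, 0, 0, 0, -0.0122, -0.0335, 0, 1, 0, 0, 0.123, 0, 0, 0, 1, 0, 0, 0.123, 0, 0, 0, 1, 0, 0, 0.123, 0, 0, 0, 1, 0, 0, 0.123, 0, 0, 0, 1, 0, 0, 0, 0, 0, 0, 1, 0, 0, 0, 0, 0, 0, 1]'

```text
time_s: 31.08
tcp_pos: [416.5, -326.3, 127.3]
eef_rot: [179.9, 0.0, 90.7]
wrist_force: [1.1, 0.1, -2.3]
width: 14.7
gripper_force: 59.3
```

```bash
python3 -c "
from h import *
go((416,-324,25,90.5))"
```

```text
t 31.0833 p [ 416.5 -326.3  127.3] rpy [179.9   0.   90.7] w 14.7 F [ 1.1  0.1 -2.3]
-> [416, -324, 25, 90.5] shift mm [  2.3  -0.5 102.2] rows 3 each m [ 0.0008 -0.0002  0.0341] then turn [0.001 0.    0.004] rows 1 each [0.0009 0.0005 0.0039]
```

Call:
carry_out --moves '[0, 0, 0, 0.001, 0, 0.034, 1, 0, 0, 0, 0.001, 0, 0.034, 1, 0, 0, 0, 0, 0, 0.025, 1, 0, 0, 0, 0, 0, 0.007, 1, 0, 0, 0, 0, 0, 0.003, 1, 0, 0, 0, 0, 0, 0, 1, 0, 0, 0, 0, 0, 0, 0.05, 0, 0, 0, 0, 0, 0, 0.05, 0, 0, 0, 0, 0, 0, 0.05, 0, 0, 0, 0, 0, -0.03, 0.05, 0, 0, 0, 0, 0, -0.04, -0.4, 0, 0, 0, 0, 0, -0.04, -0.4, 0, 0, 0, 0, 0, 0, -0.4]'

```text
time_s: 32.17
tcp_pos: [418.4, -326.0, 140.8]
eef_rot: [179.6, 0.4, 90.5]
wrist_force: [0.1, -0.1, 0.7]
width: 59.9
gripper_force: 0.0
```

```bash
python3 -c "
from h import *
p=scan([('C',416,-324,4),('B',496,-324,4),('E',574,-324,4),('A',522,313,4),('D',424,275,4),('F',430,364,4)])
cv2.imwrite('pics/s5.png',cv2.resize(p[140:320,170:530,::-1],None,fx=2.2,fy=2.2,interpolation=cv2.INTER_CUBIC))
go((646,-185,140,120))"
```

```text
[([603.0, 23.0], 2377), ([306.0, 45.0], 1616), ([200.0, 39.0], 101), ([469.0, 61.0], 1173), ([497.0, 63.0], 210), ([633.0, 79.0], 636), ([598.0, 89.0], 77), ([253.0, 174.0], 254), ([593.0, 175.0], 215), ([243.0, 192.0], 315), ([457.0, 211.0], 289), ([232.0, 211.0], 341), ([487.0, 214.0], 302), ([470.0, 239.0], 399), ([219.0, 245.0], 379), ([469.0, 295.0], 421)]
C (np.float64(0.836), 'R', array([ 416.5, -323.4]), 89.5)
B (np.float64(0.901), 'R', array([ 494.4, -328.6]), 91.4)
E (np.float64(0.933), 'R', array([ 573. , -326.4]), 269.8)
A (np.float64(0.908), 'L', array([521.7, 313.2]), 265.4)
D (np.float64(0.918), 'L', array([424.6, 274.3]), 355.3)
F (np.float64(0.907), 'L', array([429.2, 365.8]), 175.0)
t 32.2167 p [ 417.7 -325.4  138. ] rpy [179.7   0.3  90.5] w 59.8 F [-0.5  0.3 -0.7]
-> [646, -185, 140, 120] shift mm [138.2 229.6  -1.4] rows 7 each m [ 0.0197  0.0328 -0.0002] then turn [ 0.004  0.007 -0.514] rows 5 each [ 0.0009  0.0014 -0.1028]
```

View pics/s5.png

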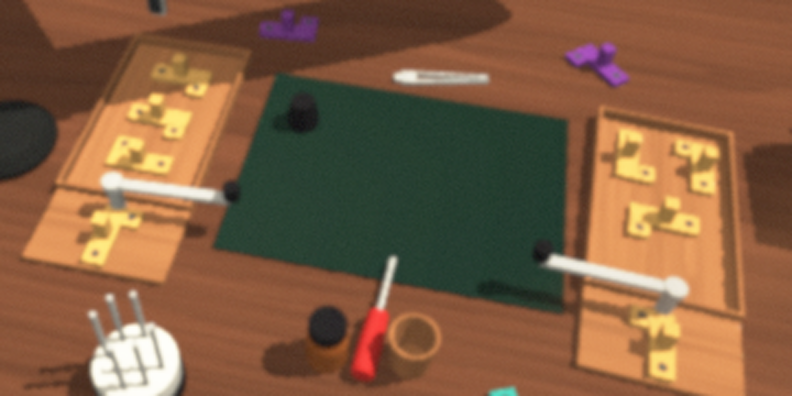

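All six brackets lie flat in the proper trays. The keeper_2 knob is at crop (231,192) and the keeper_1 knob at (542,250). Both bars are open, so next I close them.

```bash
python3 -c "
from h import *
m=camera_model('scene');K,T=m['intrinsics'],m['pose']
for n,u,v in [('k2',170+231/2.2,140+192/2.2),('k1',170+542/2.2,140+250/2.2)]:
    r=T[:3,:3]@np.array([(u-K[0,2])/K[0,0],-(v-K[1,2])/K[1,1],-1]); s=(70-T[2,3])/r[2]; q=T[:3,3]+s*r
    pv=np.array([647.9,-322.7] if n=='k2' else [653.9,303.8]); print(n,q.round(1),np.linalg.norm(q[:2]-pv).round(1))
"
```

```text
k2 [ 643.1 -181.4   70. ] 141.4
k1 [645.5 162.6  70. ] 141.4
```

Call:
carry_out --moves '[0.002, 0.003, 0, 0.0197, 0.0328, 0, -0.4, 0.002, 0.002, 0, 0.0197, 0.0328, 0, -0.4, 0, 0, 0, 0.0197, 0.0328, 0, -0.4, 0, 0, 0, 0.0197, 0.0328, 0, -0.4, 0, 0, 0, 0.0197, 0.0328, 0, -0.4, 0, 0, 0, 0.0197, 0.0328, 0, -0.4, 0, 0, 0, 0.0197, 0.0328, 0, -0.4, 0, 0, 0, 0, 0, 0, -0.4, 0, 0, 0, 0, 0, 0, -0.4]'

```text
time_s: 32.97
tcp_pos: [645.4, -182.7, 132.5]
eef_rot: [-179.7, -0.3, 90.7]
wrist_force: [0.1, -0.2, 0.4]
width: 59.9
gripper_force: 0.0
```

```bash
python3 -c "
from h import *
go((648,-183,64,90.5))"
```

```text
t 32.9667 p [ 645.4 -182.7  132.5] rpy [-179.7   -0.3   90.7] w 59.9 F [ 0.1 -0.2  0.4]
-> [648, -183, 64, 90.5] shift mm [-0.7  2.9 68.4] rows 2 each m [-0.0003  0.0015  0.0342] then turn [-0.005 -0.006  0.003] rows 1 each [-0.0047 -0.0056  0.0031]
```

Call:
carry_out --moves '[-0.004, -0.005, 0, 0, 0, 0.034, -0.4, 0, 0, 0, 0, 0, 0.034, -0.4, 0, 0, 0, 0, 0, 0, 0.3, 0, 0, 0, 0, 0, 0, 0.3, 0, 0, 0, 0, 0, 0, 0.3, 0, 0, -0.122, -0.001, -0.017, 0, 0.3, 0, 0, -0.122, -0.001, -0.017, 0, 0.3, 0, 0, -0.122, -0.001, -0.017, 0, 0.3, 0, 0, -0.122, -0.001, -0.017, 0, 0.3, 0, 0, -0.122, -0.001, -0.017, 0, 0.3, 0, 0, -0.122, -0.001, -0.017, 0, 0.3, 0, 0, -0.122, -0.001, -0.017, 0, 0.3, 0, 0, -0.122, -0.001, -0.017, 0, 0.3, 0, 0, -0.122, -0.001, -0.017, 0, 0.3, 0, 0, -0.122, -0.001, -0.017, 0, 0.3, 0, 0, -0.122, -0.001, -0.017, 0, 0.3, 0, 0, 0, 0, 0, 0, 0.3]'

```text
time_s: 34.38
tcp_pos: [509.4, -296.2, 67.9]
eef_rot: [-179.9, 0.2, 167.7]
wrist_force: [0.2, -0.4, 0.1]
width: 30.0
gripper_force: 0.0
```

```bash
python3 -c "
from h import *
go((508,-324,64,180))"
```

```text
t 34.3833 p [ 509.4 -296.2   67.9] rpy [-179.9    0.2  167.7] w 30.0 F [ 0.2 -0.4  0.1]
-> [508, -324, 64, 180] shift mm [ -4.6 -27.5   3.9] rows 1 each m [-0.0046 -0.0275  0.0039] then turn [-0.002  0.004 -0.215] rows 2 each [-0.0011  0.0019 -0.1074]
```

Call:
carry_out --moves '[0, 0, -0.1, -0.002, -0.014, 0, 0.3, 0, 0, -0.1, -0.001, -0.013, 0, 0.3, 0, 0, 0, 0, -0.003, 0, 0.3, 0, 0, 0, 0, -0.002, 0, 0.3, 0, 0, 0, 0, 0, 0, 0.3]'

```text
time_s: 34.8
tcp_pos: [507.9, -325.0, 66.2]
eef_rot: [-180.0, 0.1, 178.6]
wrist_force: [1.1, -0.1, 0.4]
width: 30.2
gripper_force: 0.0
```

Call:
carry_out --moves '[0, 0, 0, 0, -0.003, 0, 0.3, 0, 0, 0, 0, -0.002, 0, 0.3, 0, 0, 0, 0, -0.002, 0, 0.3, 0, 0, 0, 0, 0, 0, 0.3]'

```text
time_s: 35.13
tcp_pos: [507.5, -329.1, 65.6]
eef_rot: [179.7, -0.1, 178.8]
wrist_force: [3.6, 17.6, 6.2]
width: 29.7
gripper_force: 8.9
```

Call:
carry_out --moves '[0, 0, 0, 0, 0.006, 0, 0.3, 0, 0, 0, 0, 0, -0.035, -0.4, 0, 0, 0, 0, 0, -0.035, -0.4, 0, 0, 0.1155, 0, 0, 0, -0.4, 0, 0, 0.1155, 0, 0, 0, -0.4, 0, 0, 0.1155, 0, 0, 0, -0.4, 0, 0, 0.1155, 0, 0, 0, -0.4, 0, 0, 0.1155, 0, 0, 0, -0.4, 0, 0, 0.1155, 0, 0, 0, -0.4, 0, 0, 0.1155, 0, 0, 0, -0.4, 0, 0, 0.1155, 0, 0, 0, -0.4, 0, 0, 0.1155, 0, 0, 0, -0.4, 0, 0, 0.1155, 0, 0, 0, -0.4, 0, 0, 0.1155, 0, 0, 0, -0.4, 0, 0, 0.1155, 0, 0, 0, -0.4, 0, 0, 0.1155, 0, 0, 0, -0.4, 0, 0, 0.1155, 0, 0, 0, -0.4, 0, 0, 0, 0, 0, 0, -0.4]'

```text
time_s: 36.63
tcp_pos: [507.6, -325.9, 135.4]
eef_rot: [180.0, -0.0, 85.9]
wrist_force: [-0.4, 0.0, 0.0]
width: 59.8
gripper_force: 0.0
```

```bash
python3 -c "
from h import *
go((646,163,140,86),(646,163,64))
p,d=read_camera('wrist');cv2.imwrite('pics/w6.png',p[:,:,::-1])"
```

```text
t 36.6333 p [ 507.6 -325.9  135.4] rpy [180.   -0.   85.9] w 59.8 F [-0.4  0.   0. ]
-> [646, 163, 140, 86] shift mm [497.6 102.7  -4.5] rows 13 each m [ 0.0383  0.0079 -0.0003] then turn [ 0.    -0.    -0.002] rows 1 each [ 0.0002 -0.0002 -0.0024]
-> [646, 163, 64] shift mm [ 0. -0. 76.] rows 2 each m [ 0.    -0.     0.038]
```

View pics/w6.png

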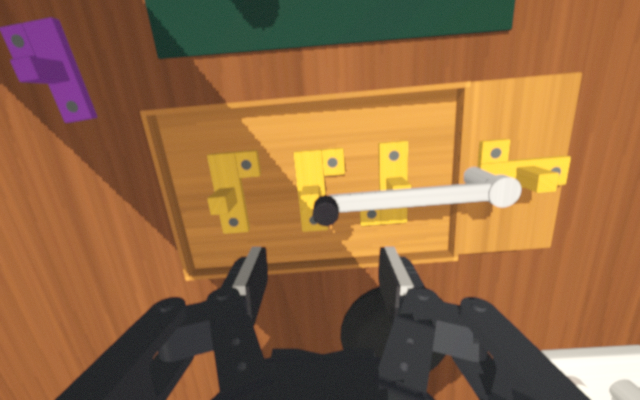

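Keeper_2 now lies along the tray's middle line (knob (325,210), post (505,190)), over three flat right-hand brackets. Next is keeper_1.

Call:
carry_out --moves '[0, 0, 0, 0.0383, 0.0079, 0, -0.4, 0, 0, 0, 0.0383, 0.0079, 0, -0.4, 0, 0, 0, 0.0383, 0.0079, 0, -0.4, 0, 0, 0, 0.0383, 0.0079, 0, -0.4, 0, 0, 0, 0.0383, 0.0079, 0, -0.4, 0, 0, 0, 0.0383, 0.0079, 0, -0.4, 0, 0, 0, 0.0383, 0.0079, 0, -0.4, 0, 0, 0, 0.0383, 0.0079, 0, -0.4, 0, 0, 0, 0.0383, 0.0079, 0, -0.4, 0, 0, 0, 0.0383, 0.0079, 0, -0.4, 0, 0, 0, 0.0383, 0.0079, 0, -0.4, 0, 0, 0, 0.0383, 0.0079, 0, -0.4, 0, 0, 0, 0.0383, 0.0079, 0, -0.4, 0, 0, 0, 0, 0, 0, -0.4, 0, 0, 0, 0, 0, 0, -0.4]'

```text
time_s: 37.93
tcp_pos: [642.7, 166.0, 135.2]
eef_rot: [180.0, -0.0, 86.6]
wrist_force: [-0.3, -1.3, -0.0]
width: 59.9
gripper_force: 0.0
```

```bash
python3 -c "
from h import *
go((646,163,64,86))"
```

```text
t 37.9333 p [642.7 166.  135.2] rpy [180.   -0.   86.6] w 59.9 F [-0.3 -1.3 -0. ]
-> [646, 163, 64, 86] shift mm [-2.8  3.5 71.2] rows 2 each m [-0.0014  0.0017  0.0356] then turn [ 0.   -0.    0.01] rows 1 each [ 0.0001 -0.0001  0.0103]
```

Call:
carry_out --moves '[0, 0, 0.01, -0.001, 0.002, 0.035, -0.4, 0, 0, 0, -0.001, 0.001, 0.035, -0.4, 0, 0, 0, 0, 0, 0, 0.3, 0, 0, 0, 0, 0, 0, 0.3, 0, 0, 0, 0, 0, 0, 0.3, 0, 0, 0.122, 0.001, -0.017, 0, 0.3, 0, 0, 0.122, 0.001, -0.017, 0, 0.3, 0, 0, 0.122, 0.001, -0.017, 0, 0.3, 0, 0, 0.122, 0.001, -0.017, 0, 0.3, 0, 0, 0.122, 0.001, -0.017, 0, 0.3, 0, 0, 0.122, 0.001, -0.017, 0, 0.3, 0, 0, 0.122, 0.001, -0.017, 0, 0.3, 0, 0, 0.122, 0.001, -0.017, 0, 0.3, 0, 0, 0.122, 0.001, -0.017, 0, 0.3, 0, 0, 0.122, 0.001, -0.017, 0, 0.3, 0, 0, 0.122, 0.001, -0.017, 0, 0.3, 0, 0, 0, 0, 0, 0, 0.3]'

```text
time_s: 39.35
tcp_pos: [518.4, 281.7, 68.1]
eef_rot: [-179.9, -0.2, 8.5]
wrist_force: [-0.6, 1.1, -0.0]
width: 29.7
gripper_force: 0.0
```

```bash
python3 -c "
from h import *
go((514,313.5,64,-4))"
```

```text
t 39.35 p [518.4 281.7  68.1] rpy [-179.9   -0.2    8.5] w 29.7 F [-0.6  1.1 -0. ]
-> [514, 313.5, 64, -4] shift mm [  0.4 -32.1   4.1] rows 1 each m [ 0.0004 -0.0321  0.0041] then turn [-0.002 -0.004  0.218] rows 2 each [-0.0009 -0.002   0.1088]
```

Call:
carry_out --moves '[0, 0, 0.1, 0, -0.016, 0, 0.3, 0, 0, 0.1, 0.001, -0.015, 0, 0.3, 0, 0, 0, 0, -0.003, 0, 0.3, 0, 0, 0, 0, -0.002, 0, 0.3, 0, 0, 0, 0, 0, 0, 0.3]'

```text
time_s: 39.77
tcp_pos: [516.5, 314.9, 66.4]
eef_rot: [-180.0, -0.1, -2.4]
wrist_force: [-0.3, 0.1, -0.1]
width: 29.7
gripper_force: 0.0
```

Call:
carry_out --moves '[0, 0, 0, 0, -0.002, 0, 0.3, 0, 0, 0, 0, 0, 0, 0.3]'

```text
time_s: 39.93
tcp_pos: [516.4, 316.4, 65.9]
eef_rot: [180.0, -0.0, -2.6]
wrist_force: [0.5, -2.8, 2.4]
width: 29.9
gripper_force: 1.7
```

Call:
carry_out --moves '[0, 0, 0, 0, -0.002, 0, 0.3, 0, 0, 0, 0, -0.001, 0, 0.3, 0, 0, 0, 0, 0, 0, 0.3]'

```text
time_s: 40.18
tcp_pos: [516.4, 317.2, 65.8]
eef_rot: [179.8, 0.1, -2.6]
wrist_force: [1.2, -21.3, 7.2]
width: 30.2
gripper_force: 10.8
```

The bar is at its stop. I back off, lift clear and check.

Call:
carry_out --moves '[0, 0, 0, 0, 0.007, 0, 0.3, 0, 0, 0, 0, 0, -0.035, 0, 0, 0, 0, 0, 0, -0.04, -0.4, 0, 0, 0, 0, 0, -0.04, -0.4, 0, 0, 0, 0, 0.04, -0.03, -0.4, 0, 0, 0, 0, 0.04, 0, -0.4, 0, 0, 0, 0, 0.04, 0, -0.4, 0, 0, 0, 0, 0.04, 0, -0.4, 0, 0, 0, 0, 0.04, 0, -0.4, 0, 0, 0, 0, 0, 0, -0.4, 0, 0, 0, 0, 0, 0, -0.4]'

```text
time_s: 41.1
tcp_pos: [506.9, 118.2, 205.8]
eef_rot: [-180.0, -0.0, -2.9]
wrist_force: [0.2, 0.8, -0.7]
width: 59.9
gripper_force: 0.0
```

```bash
python3 -c "
from h import *
p,d=read_camera('scene');f=np.load('scene0.npz')
m=camera_model('scene')
im=ortho(p,m['intrinsics'],m['pose'],880,400,800,520,1,40)
cv2.imwrite('pics/fin.png',im[:,:,::-1]);go()"
```

```text
t 41.15 p [507.  119.5 205.7] rpy [-180.    -0.    -2.8] w 59.6 F [0.3 0.2 0. ]
```

View pics/fin.png

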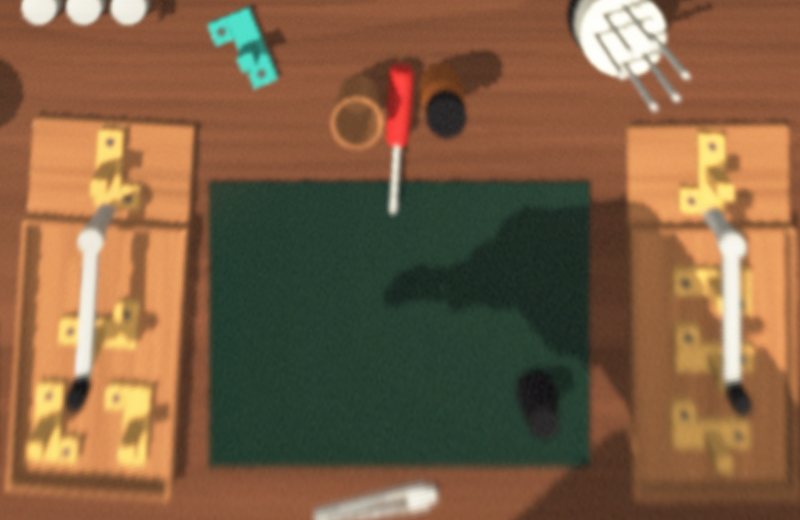

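The rectified view shows three left-hand brackets in tray_1 around (95,385) and three right-hand ones in tray_2 around (710,360). Both bars run along the middle lines, with knobs at (78,393) and (738,397). The loupe at (540,400) has not moved.

```bash
python3 -c "
from station import *
print(close_job())"
```

```text
the job is handed in; nothing more can be done
None
```

The job is done and handed in at about 41 s on the robot's clock: the three left-hand brackets lie flat in tray_1 and the three right-hand ones in tray_2, both keeper bars are swung fully across to their stops, and the loupe and other things on the bench were left alone.

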